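# Stack the second battery pack on a separator and snap it in

## Robot

A 7-joint arm with a two-finger parallel gripper is mounted at the origin on the work surface. World frame = base frame: x ahead of the robot, y to its left, z up, the work surface at z = 0. Lengths are in m, angles in rad, forces in N, time in s.
With the tool pointing down it reaches from about 0.4 to 0.85 m from the base axis. Payload 4.4 kg.
Tool frame: the origin (TCP) lies midway between the tips of the shut fingers; the grasp point (between the pads) lies 19 mm behind it; y points along the fingers, x is the direction in which the jaws open and shut, and the axes are right-handed (so a half turn about y gives the same grasp; the last joint's range is limited). The gripper opens to 94 mm and grips with 3 to 60 N. Pads are 16 mm wide; open, the fingers measure 119 mm over their backs; the gripper's body (75 mm by 177 mm) begins 78 mm behind the grasp point.
Start: joints at [-0.066, 0.628, 0.038, 1.517, -0.027, 0.996, -0.02], TCP at [0.65, 0, 0.205] pointing down, gripper open.
Joint ranges: [-3.06, 3.06], [-0.37, 2.12], [-1.25, 1.32], [0.18, 2.47], [-1.1, 4.24], [0.23, 1.98], [-2.94, 2.94]. Speed limits (rad/s): [2.57, 2.57, 3.14, 3.14, 3.14, 3.14, 3.14].

## Interface

Orientations are given as a 3x3 rotation matrix whose columns are the frame's x, y, z axes.
In Python, from cell import * gives the robot as it stands.
- The arm moves only by the tool drive_tool, never from a script. Its argument "steps" is a list of rows, each an object of numbers: "dx", "dy", "dz": the shift along the tool's x, y, z in mm; "spin": the turn about the tool's y in degrees. A call has 1 to 8 rows; each row shifts and turns the commanded pose from where the row before left it, along the tool's axes as they then stand; what a row does not reach is not made up. A row lasts 1/12 s, in which the tool goes at most 41.7 mm and 7.16 degrees, less where a joint would pass 70% of its speed; a pose out of reach is approached as far as the arm can. A call with a gripper value outside its range is refused whole. "fingers" is the closure, from -1 (fully open) to 1 (shut), set as the call begins (left out, the last holds). The fingers move at their own pace and stop on an object; the grip force is fixed at half the most. Time passes only in rows, so rows that do not move let the fingers close. It gives the time, the measured TCP pose, the force and the opening at its end, in the units of the state.
- read_state(): the state, without advancing time (a new reading comes with each control period).
- camera(name): name is "scene" or "side" or "wrist"; returns a dict with "image" (400x640x3 uint8, blue, green, red), "fx", "fy", "cx", "cy" (pixels), "cam_to_world" (4x4, takes a point from camera to world coordinates); the wrist camera has in their place "tool_from_camera" (4x4, takes a point from camera to tool coordinates, whose origin is the TCP and whose axes are the tool frame's). Camera axes: x right, y up, looking along -z (the intrinsics and any distortion apply to the point x, -y, -z); pixel columns grow to the right and rows downward; lengths in m; the calibration is good to about 2 mm. The wrist camera is an equidistant fisheye: a pixel r from the principal point sees the ray r / f radians off the axis. A picture is of the moment at which its call begins: read the wrist's pose just before it. There is no depth.
- close_job(): hands the job in, once; it reports no verdict.
The state is a dict: "time": time; "joint_positions": joint angles; "joint_velocities": joint speeds; "joint_efforts": joint torques, N m; "eef_pos": TCP position; "orientation": TCP orientation; "contact_force": force on the tool from outside, world axes, zero at the start; "torque": the same for the moment, N m; "grip_width": opening from 0.0 (shut) to 1.0 (fully open).
Only numpy, scipy, OpenCV 4.12 (cv2) and the standard library are available. Lean on these libraries where they do the work, as an engineer would, in place of code of your own. Each camera call takes 0.05 s, during which the arm holds its last target. There are 200 camera calls.

## Task

Lay the loose white separator sheet flat on the battery pack that is already in the aluminium cradle and let go of it. Then stack the second battery pack on top: one end goes under the cradle's fixed lip, and the other end is pressed down until the sprung steel catch snaps shut over it, so that both packs and the sheet lie flat. Feel for each contact rather than ram it, never pushing the pack harder than a firm thumb would (about 30 N), and leave the jar, beaker and screwdriver where they are.

Things in the scene. Friction and masses are not known exactly. Their poses are not given: they have to be found in the camera images.
- cradle: Fixed aluminium stacking cradle. Origin: centre of its underside, on the bench; x along its length from the lip end (-x) to the catch end (+x), z up. Base 206 x 104 x 8 mm. End wall: inner face x = -86; catch leaf: inner face x = +88. Stack heights when done: lower pack z = 8..30, sheet z = 30..36, second pack z = 36..58.
- lip_edge (a point): Middle of the lower free edge of the rigid lip on the end wall, at (-77, 0, 63) mm of the cradle; lip 60 mm wide, top at z = 69, reaching 9 mm in from the end wall. As lip and catch both overhang, a pack cannot be lowered flat: its lip end goes in first, tilted 12 to 17 degrees down, until it meets the end wall; then the catch end comes down.
- guide (a point): Top of one of four fixed corner guides, at (62, 32.5, 60) mm of the cradle. Their inner faces are at y = +-32.5 and flare outward from z = 60 up to z = 70. They stand at x = -85..-57 and x = +48..+76; between these the sides of the pocket are open for fingers.
- catch (a joint): Sprung steel catch at the cradle's +x end: leaf 36 mm wide, hinged about the cradle's y axis at (94, 0, 12) mm. 0 = shut (its spring drives it there); grows as it swings outward, stop at 0.35 rad. A pack edge pressed down on its sloping nose opens it 0.1 to 0.15 rad (3 to 15 N on the pack near that end); once the pack's top is below the nose it snaps back to about 0.
- catch_nose (a point): Tip of the catch's nose, at its underside: when shut at (79, 0, 60) mm of the cradle. The nose slopes up and outward from there to about z = 75, with a small thumb tab on top.
- lower_pack: Battery pack already lying in the cradle: grey block 170 x 60 x 22 mm, black ends, copper contact strips on top, 0.35 kg. Origin: centre of its underside; x along its length.
- pack: The second battery pack, same as the first (170 x 60 x 22 mm, about 0.25 to 0.5 kg), either way round. Loose, lying flat on a narrow black rubber rest (120 x 38 mm, 18 mm high), with its long sides overhanging so that fingers can close across its 60 mm width. Origin: centre of its underside; x along its length, z up.
- sheet: White rigid plastic separator sheet 146 x 60 x 6 mm, about 70 g, lying flat on another such rubber rest (18 mm high). Origin: centre of its underside; x along its length. It fits between lip and catch nose (156 mm apart) when lowered level, either way round; in the cradle it may lie anywhere along the pocket.
- jar: Bystander: closed jar 64 mm across, 85 mm high. Origin: centre of its underside.
- beaker: Bystander: open glass beaker 68 mm across, 85 mm high. Origin: centre of its underside.
- driver: Bystander: screwdriver 190 mm long lying on the bench. Origin: under its middle.
Things that resemble listed ones, but are neither listed nor needed, are in the scene too. Leave any red look-alike of the pack alone.

How it is judged:
On the way:
1. the separator sheet lies flat on the lower pack in the cradle, let go, before the second pack is brought onto it (z of sheet in the frame of cradle between 0.0275 and 0.0325 m and x of sheet in the frame of cradle between -0.016 and 0.016 m and y of sheet in the frame of cradle between -0.005 and 0.005 m and angle between sheet's own z axis and vertical below 0.04 rad and angle between the x axis of sheet and the x axis of cradle, either way round below 0.08 rad and contact force between sheet and the fingers below 0.1 N and contact force between pack and sheet below 0.05 N), for 0.2 s.
At the end, for the whole second after the job is handed in: Lower pack, sheet, second pack flat in the cradle in that order (8, 30, 36 mm above its underside within 2.5 mm, tilt under 0.04 rad; packs within 6 mm of its centre lengthwise, sheet 16 mm; sideways 5 mm, 0.08 rad), packs and sheet at rest, catch shut over the pack (under 0.03 rad) (z of lower_pack in the frame of cradle between 0.0055 and 0.0105 m and x of lower_pack in the frame of cradle between -0.006 and 0.006 m and y of lower_pack in the frame of cradle between -0.005 and 0.005 m and angle between each of lower_pack, sheet, pack's own z axis and vertical below 0.04 rad and angle between the x axis of each of lower_pack, sheet, pack and the x axis of cradle, either way round below 0.08 rad and z of sheet in the frame of cradle between 0.0275 and 0.0325 m and x of sheet in the frame of cradle between -0.016 and 0.016 m and y of sheet in the frame of cradle between -0.005 and 0.005 m and z of pack in the frame of cradle between 0.0335 and 0.0385 m and x of pack in the frame of cradle between -0.006 and 0.006 m and y of pack in the frame of cradle between -0.005 and 0.005 m and value of joint catch below 0.03 rad and linear speed of each of pack, sheet, lower_pack below 0.02 m/s); the robot touches nothing.
It fails at once if the second pack is pushed against the sheet or the cradle with over 60 N (contact force between pack and sheet above 60 N or contact force between pack and cradle above 60 N).
It fails at once if the jar is moved more than 30 mm (distance of jar from where it was at the start of the episode above 0.03 m).
It fails at once if the beaker is moved more than 30 mm (distance of beaker from where it was at the start of the episode above 0.03 m).
It fails at once if the driver is moved more than 30 mm (distance of driver from where it was at the start of the episode above 0.03 m).
It also fails if it takes over 64 s, if anything falls off the work surface, if the arm or the gripper's body presses on something with over 40 N, if the wrist force passes 120 N, or if a joint passes its speed limit or range.

## Working session

There is one attempt and no reset: what is moved stays moved. The work goes in short steps, Python scripts to look and compute and a tool call to move; the robot and the scene stay as the last step left them, time stands still between calls to the robot, and variables do not carry over. Pictures are saved under pics/ and viewed, about 8 in all and at most 12, crops included, and the job is handed in when it is done.

Besides the shell and the picture viewer there is one more tool, called in YAML: its name, and indented under it one key for each argument. drive_tool: Moves the arm, as the interface text tells. Its arguments: {"type":"object","properties":{"steps":{"type":"array","items":{"type":"object","properties":{"dx":{"type":"number"},"dy":{"type":"number"},"dz":{"type":"number"},"spin":{"type":"number"}}}},"fingers":{"type":"number"}},"required":["steps"]}

```bash
mkdir -p pics; ls
python3 - <<'E'
from cell import *
import cv2,numpy as np
s=read_state(); print(s)
for n in ["scene","side","wrist"]:
    c=camera(n); cv2.imwrite(f"pics/{n}0.png",c["image"]); print(n,{k:np.round(v,4).tolist() for k,v in c.items() if k!="image"})
E
```

```text
pics
{'time': 0.0, 'joint_positions': array([-0.06581839,  0.62935291,  0.0384275 ,  1.51832932, -0.02697975,
        0.99628127, -0.01999927]), 'joint_velocities': array([ 0.00080758,  0.00022756,  0.00124362, -0.00103562,  0.00021372,
       -0.00112525,  0.00068176]), 'joint_efforts': array([ 1.05774864e-04, -5.49729431e+01,  1.14371493e+00, -1.86633307e+01,
       -5.21096285e-02,  2.37884105e-02,  1.36332897e-04]), 'eef_pos': array([6.49353502e-01, 4.36479966e-05, 2.04561834e-01]), 'orientation': array([[ 9.99998282e-01, -1.85290904e-03, -4.27356642e-05],
       [ 4.26755565e-05, -3.24791261e-05,  9.99999999e-01],
       [-1.85291042e-03, -9.99998283e-01, -3.23999964e-05]]), 'contact_force': array([ 0.45448828, -0.30220808, -0.29685838]), 'torque': array([-0.05571754,  0.00067278,  0.01734724]), 'grip_width': 0.9993583755284359}
scene {'fx': 402.5963, 'fy': 402.5963, 'cx': 317.7757, 'cy': 199.6599, 'cam_to_world': [[-0.3358, -0.5818, 0.7408, 1.1985], [0.9419, -0.2081, 0.2635, 0.3088], [0.0008, 0.7863, 0.6179, 0.6455], [0.0, 0.0, 0.0, 1.0]]}
side {'fx': 417.3015, 'fy': 417.3015, 'cx': 315.4263, 'cy': 198.0507, 'cam_to_world': [[-0.8405, 0.2697, -0.4698, 0.1246], [-0.5417, -0.4305, 0.7219, 0.6912], [-0.0076, 0.8613, 0.508, 0.53], [0.0, 0.0, 0.0, 1.0]]}
wrist {'fx': 309.7069, 'fy': 309.7069, 'cx': 314.2798, 'cy': 205.2438, 'tool_from_camera': [[1.0, 0.0006, -0.0007, 0.0006], [-0.0008, 0.2444, -0.9697, -0.1797], [-0.0005, 0.9697, 0.2444, 0.0706], [0.0, 0.0, 0.0, 1.0]]}
```

View pics/scene0.png

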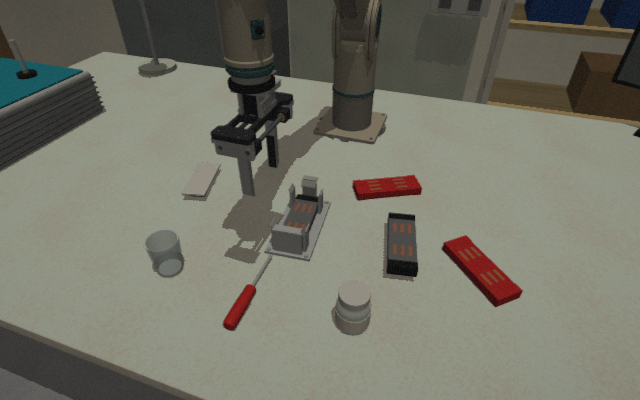

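View pics/side0.png

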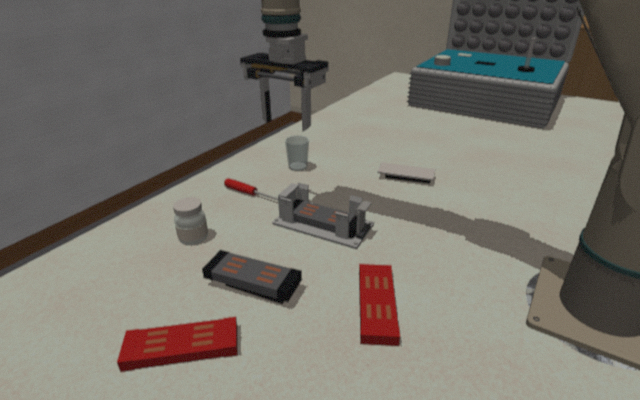

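View pics/wrist0.png

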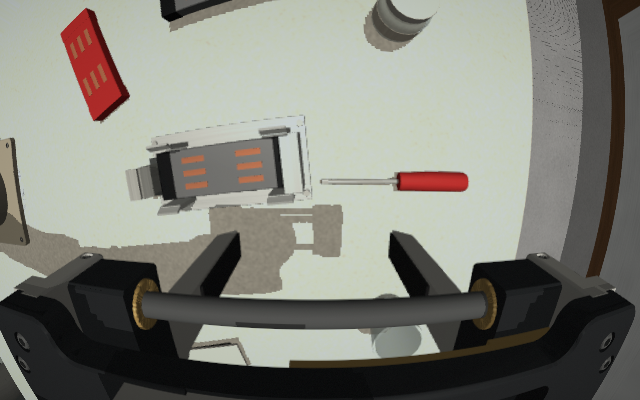

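```bash
cat > h.py <<'E'
import cv2,numpy as np
def uv2ray(c,uv,st=None):
    """ray origin, direction in world"""
    p=np.array([(uv[0]-c["cx"])/c["fx"],(uv[1]-c["cy"])/c["fy"]])
    if "cam_to_world" in c: d=np.array([p[0],-p[1],-1.]); T=c["cam_to_world"]
    else:
        r=np.linalg.norm(p); q=p*np.sin(r)/r; d=np.array([q[0],-q[1],-np.cos(r)])
        W=np.eye(4); W[:3,:3]=st["orientation"]; W[:3,3]=st["eef_pos"]; T=W@c["tool_from_camera"]
    return T[:3,3],T[:3,:3]@d
def onz(c,uv,z,st=None):
    o,d=uv2ray(c,uv,st); return (o+d*(z-o[2])/d[2])
def proj(c,P,st=None):
    P=np.atleast_2d(P)
    if "cam_to_world" in c: T=c["cam_to_world"]
    else:
        W=np.eye(4); W[:3,:3]=st["orientation"]; W[:3,3]=st["eef_pos"]; T=W@c["tool_from_camera"]
    q=(P-T[:3,3])@T[:3,:3]; x=np.stack([q[:,0],-q[:,1]],1); z=-q[:,2]
    if "cam_to_world" in c: p=x/z[:,None]
    else:
        r=np.linalg.norm(x,axis=1); p=x/r[:,None]*np.arctan2(r,z)[:,None]
    return p*[c["fx"],c["fy"]]+[c["cx"],c["cy"]]
E
python3 - <<'E'
import cv2,numpy as np
I={n:cv2.imread(f"pics/{n}0.png") for n in["scene","side","wrist"]}
def cr(n,x,y,w,h,s): return cv2.resize(I[n][y:y+h,x:x+w],None,fx=s,fy=s,interpolation=cv2.INTER_CUBIC)
out=np.zeros((600,800,3),np.uint8)
def put(im,x,y): out[y:y+im.shape[0],x:x+im.shape[1]]=im
put(cr("scene",375,205,50,80,4),0,0)      # pack
put(cr("scene",175,155,50,50,4),200,0)    # sheet
put(cr("side",195,245,110,60,3.6364),400,0)     # pack side
put(cr("wrist",120,105,200,120,4),0,320)  # cradle (bottom cut)
E=cr("side",370,155,75,35,4); put(E,400,220-2) if 0 else put(cv2.resize(E[:100],(300,100)),400,219)
cv2.imwrite("pics/m1.png",out[:600]) if 0 else None
b=cr("wrist",120,105,200,70,4)
cv2.imwrite("pics/m1.png",out)
E
```

```text
Traceback (most recent call last):
ValueError: could not broadcast input array from shape (480,800,3) into shape (280,800,3)
```

Run:
```python
import cv2,numpy as np
I={n:cv2.imread(f"pics/{n}0.png") for n in["scene","side","wrist"]}
def cr(n,x,y,w,h,s): return cv2.resize(I[n][y:y+h,x:x+w],None,fx=s,fy=s,interpolation=cv2.INTER_CUBIC)
out=np.zeros((600,800,3),np.uint8)
def put(im,x,y): out[y:y+im.shape[0],x:x+im.shape[1]]=im
put(cr("scene",375,205,50,80,4),0,0)
put(cr("scene",175,155,50,50,4),200,0)
put(cr("side",195,245,100,60,4),400,0)
put(cr("wrist",120,110,190,93,3),0,321)
put(cr("side",370,155,70,35,4),520-0,245-0)
put(cr("side",270,175,60,40,3.5),580,400)
cv2.imwrite("pics/m1.png",out)
```

```text
(no output)
```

View pics/m1.png

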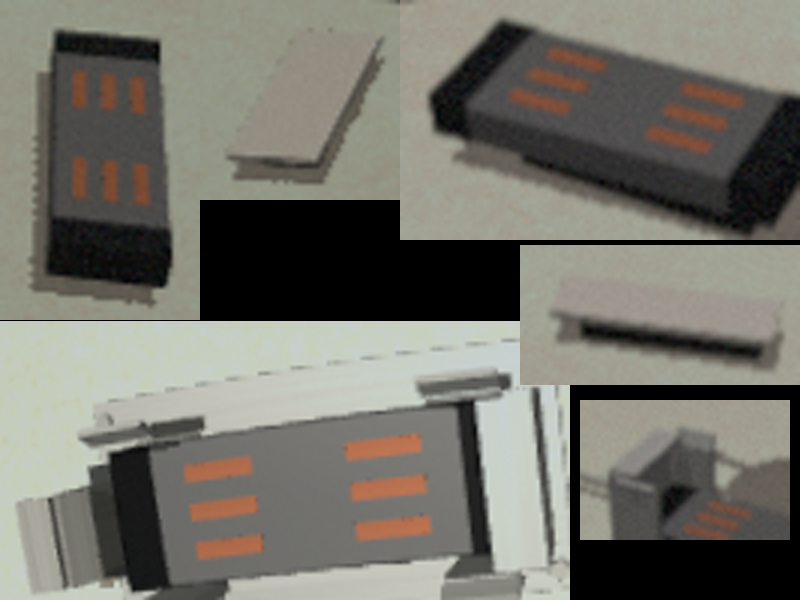

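```bash
cat > m.py <<'E'
from cell import *
from h import *
st=read_state()
C={n:camera(n) for n in["scene","side","wrist"]}
P=lambda n,l,z:np.array([onz(C[n],u,z,st) for u in l])*1000
a=P("scene",[(389,213),(415,215)],40);b=P("scene",[(386.8,273),(417,276.5)],18)
print("pack",a.round(),b.round(),(a.mean(0)+b.mean(0))/2)
f=lambda x,y:(x/4+195,y/4+245)
a=P("side",[f(105,20),f(32,98),f(400-400+330,180)],40); print("side",a.round())
s=P("scene",[(182,194),(204.25,196.3),(220.75,164.5),(200.75,162.5)],24);print("sheet",s.round(),s.mean(0))
g=lambda x,y:(x/3+120,(y-321)/3+110)
w=P("wrist",[g(218,469),g(223,509),g(229,547),g(384,447),g(388,487),g(394,528)],30);print("cradle",w.round(1),w.mean(0)); d=w[3:].mean(0)-w[:3].mean(0); print(np.degrees(np.arctan2(d[1],d[0])),np.linalg.norm(d))
E
python3 m.py
```

```text
pack [[48934.  5810. 40000.]
 [49792.  2019. 40000.]] [[16988.  1771. 18000.]
 [17304.   121. 18000.]] [33254.35800754  2430.23398007 29000.        ]
side [[-40147.  35825.  40000.]
 [-39146.  31032.  40000.]
 [-27439.  33410.  40000.]]
sheet [[25653. 22779. 24000.]
 [26057. 20582. 24000.]
 [31407. 21933. 24000.]
 [31030. 24133. 24000.]] [28536.61936931 22356.8172733  24000.        ]
cradle [[12937.8  2756.7 30000. ]
 [12841.2  4123.8 30000. ]
 [12716.4  5435.7 30000. ]
 [ 7091.7  2214.6 30000. ]
 [ 6999.7  3523.6 30000. ]
 [ 6848.5  4878.4 30000. ]] [ 9905.88967731  3822.12825687 30000.        ]
-174.47065677764976 5879.150607969289
```

Units slip (z in mm); fix.

```bash
sed -i 's/onz(C\[n\],u,z,st)/onz(C[n],u,z\/1000,st)/' m.py; python3 m.py
```

```text
pack [[464. 224.  40.]
 [451. 283.  40.]] [[628. 256.  18.]
 [616. 316.  18.]] [539.61430945 269.57593148  29.        ]
side [[625. 255.  40.]
 [612. 315.  40.]
 [467. 285.  40.]]
sheet [[ 548. -289.   24.]
 [ 537. -231.   24.]
 [ 395. -267.   24.]
 [ 405. -325.   24.]] [ 470.93305674 -277.93942023   24.        ]
cradle [[503.6  38.5  30. ]
 [504.8  22.1  30. ]
 [506.3   6.4  30. ]
 [573.6  45.   30. ]
 [574.7  29.3  30. ]
 [576.5  13.1  30. ]] [539.9117842   25.73360283  30.        ]
5.524364673950544 70.40225979019877
```

drive_tool:
  steps:
    - {"dx":-22,"dz":-34.7}
    - {"dx":-22,"dz":-34.7}
    - {"dx":-22,"dz":-34.7}
    - {"dx":-22,"dz":-34.7}
    - {"dx":-22,"dz":-34.7}
    - {"dx":-22,"dz":-34.7}
    - {"dx":-22,"dz":-34.7}
    - {"dx":-22,"dz":-34.7}

```text
invalid input at $.steps[0]: expected keys dx, dy, dz, spin
```

drive_tool:
  steps:
    - {"spin":7}
    - {"spin":7}
    - {"spin":7}
    - {"spin":7}
    - {"spin":7}
    - {"spin":7}
    - {"spin":7}
    - {"spin":7}

```text
invalid input at $.steps[0]: expected keys dx, dy, dz, spin
```

drive_tool:
  steps:
    - {"spin":7}
    - {"spin":7}
    - {"spin":6}
    - {"dy":20}
    - {"dy":20}
    - {}

```text
invalid input at $.steps[0]: expected keys dx, dy, dz, spin
```

Run:
```python
from cell import *
from h import *
import pickle
st=read_state();c=camera("wrist");s=camera("scene");pickle.dump((st,c,s),open("w1.pkl","wb"))
cv2.imwrite("pics/w1.png",c["image"]);print(st["eef_pos"],st["orientation"].round(3))
# jar, beaker, driver
print([ (onz(s,u,z)*1000).round() for u,z in [((352,322),0),((170,265),0),((241,322),0.01),((268,258),.01)]])
```

```text
[6.49970586e-01 1.07061125e-05 2.05388606e-01] [[ 1. -0.  0.]
 [-0.  0.  1.]
 [-0. -1.  0.]]
[array([752., 218.,   0.]), array([ 746., -189.,    0.]), array([828.,  27.,  10.]), array([665.,   5.,  10.])]
```

View pics/w1.png

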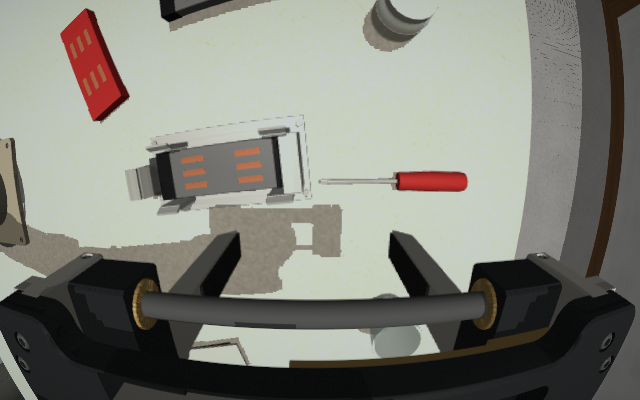

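drive_tool:
  steps:
    - {"dx":-22,"dy":0,"dz":-34.7,"spin":0}
    - {"dx":-22,"dy":0,"dz":-34.7,"spin":0}
    - {"dx":-22,"dy":0,"dz":-34.7,"spin":0}
    - {"dx":-22,"dy":0,"dz":-34.7,"spin":0}
    - {"dx":-22,"dy":0,"dz":-34.7,"spin":0}
    - {"dx":-22,"dy":0,"dz":-34.7,"spin":0}
    - {"dx":-22,"dy":0,"dz":-34.7,"spin":0}
    - {"dx":-22,"dy":0,"dz":-34.7,"spin":0}

```text
time: 1.22
eef_pos: [0.4728, -0.279, 0.2058]
orientation: [[1.0, 0.001, -0.0], [0.0, -0.0, 1.0], [0.001, -1.0, -0.0]]
contact_force: [-0.9, 0.4, 0.2]
grip_width: 1.001
```

drive_tool:
  steps:
    - {"dx":0,"dy":0,"dz":0,"spin":7}
    - {"dx":0,"dy":0,"dz":0,"spin":7}
    - {"dx":0,"dy":0,"dz":0,"spin":7}
    - {"dx":0,"dy":0,"dz":0,"spin":7}
    - {"dx":0,"dy":0,"dz":0,"spin":7}
    - {"dx":0,"dy":0,"dz":0,"spin":7}
    - {"dx":0,"dy":0,"dz":0,"spin":7}
    - {"dx":0,"dy":0,"dz":0,"spin":7}

```text
time: 1.88
eef_pos: [0.4741, -0.2775, 0.2057]
orientation: [[0.554, 0.0, 0.832], [-0.832, -0.0, 0.554], [0.0, -1.0, 0.0]]
contact_force: [-0.2, 0.4, -0.4]
grip_width: 1.004
```

drive_tool:
  steps:
    - {"dx":0,"dy":0,"dz":0,"spin":7}
    - {"dx":0,"dy":0,"dz":0,"spin":7}
    - {"dx":0,"dy":0,"dz":0,"spin":6}
    - {"dx":0,"dy":20,"dz":0,"spin":0}
    - {"dx":0,"dy":20,"dz":0,"spin":0}
    - {"dx":0,"dy":0,"dz":0,"spin":0}
    - {"dx":0,"dy":0,"dz":0,"spin":0}

```text
time: 2.47
eef_pos: [0.4735, -0.2772, 0.1651]
orientation: [[0.242, -0.002, 0.97], [-0.97, 0.001, 0.242], [-0.001, -1.0, -0.001]]
contact_force: [-0.0, -0.5, -0.3]
grip_width: 0.997
```

```bash
cat > look.py <<'E'
import sys,pickle
from cell import *
from h import *
n=sys.argv[1]
st=read_state();c=camera("wrist");pickle.dump((st,c),open(n+".pkl","wb"))
cv2.imwrite(f"pics/{n}.png",c["image"]);print(st["time"],(st["eef_pos"]*1000).round(1),st["orientation"].round(3).tolist(),st["contact_force"].round(1),st["grip_width"])
E
python3 look.py w2
```

```text
2.4667 [ 473.5 -277.2  165.1] [[0.242, -0.002, 0.97], [-0.97, 0.001, 0.242], [-0.001, -1.0, -0.001]] [-0.  -0.5 -0.3] 0.9970286083800433
```

View pics/w2.png

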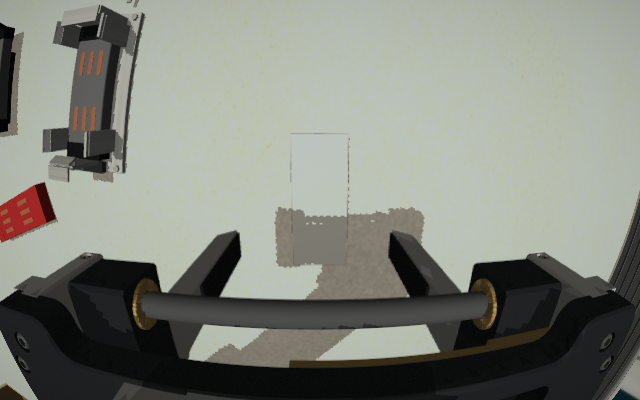

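Run:
```python
import pickle
from h import *
st,c=pickle.load(open("w2.pkl","rb"))
p=np.array([onz(c,u,.024,st) for u in [(291,134),(348,134),(347,262.5),(292,264.5)]])*1000
print(p.round(1),p.mean(0)); d=(p[0]+p[1]-p[2]-p[3])/2; print(np.degrees(np.arctan2(d[1],d[0])),np.linalg.norm(d),np.linalg.norm(p[0]-p[1]))
R=st["orientation"]; print("in tool mm",R.T@(p.mean(0)-st["eef_pos"]*1000))
```

```text
[[ 531.8 -238.1   24. ]
 [ 546.1 -295.    24. ]
 [ 408.1 -331.9   24. ]
 [ 390.6 -271.7   24. ]] [ 469.14762104 -284.18503908   24.        ]
14.188486991563591 144.04736928728934 58.68218057877417
in tool mm [  5.90186672 141.09778988  -5.76114769]
```

drive_tool:
  steps:
    - {"dx":4,"dy":30,"dz":-5,"spin":0}
    - {"dx":0,"dy":35,"dz":0,"spin":0}
    - {"dx":0,"dy":35,"dz":0,"spin":0}
    - {"dx":0,"dy":30,"dz":0,"spin":0}
    - {"dx":0,"dy":18,"dz":0,"spin":0}
    - {"dx":0,"dy":0,"dz":0,"spin":0}
    - {"dx":0,"dy":0,"dz":0,"spin":0}

```text
time: 3.1
eef_pos: [0.4705, -0.2832, 0.018]
orientation: [[0.242, 0.0, 0.97], [-0.97, -0.0, 0.242], [0.0, -1.0, 0.0]]
contact_force: [0.3, -0.4, 0.7]
grip_width: 0.998
```

drive_tool:
  steps:
    - {"dx":0,"dy":0,"dz":0,"spin":0}
    - {"dx":0,"dy":0,"dz":0,"spin":0}
    - {"dx":0,"dy":0,"dz":0,"spin":0}
    - {"dx":0,"dy":0,"dz":0,"spin":0}
    - {"dx":0,"dy":0,"dz":0,"spin":0}
    - {"dx":0,"dy":0,"dz":0,"spin":0}
  fingers: 1

```text
time: 3.6
eef_pos: [0.4705, -0.2828, 0.0181]
orientation: [[0.242, 0.001, 0.97], [-0.97, -0.0, 0.242], [0.001, -1.0, 0.001]]
contact_force: [0.7, 1.3, 4.3]
grip_width: 0.631
```

drive_tool:
  steps:
    - {"dx":0,"dy":-10,"dz":0,"spin":0}
    - {"dx":0,"dy":-25,"dz":0,"spin":0}
    - {"dx":0,"dy":-35,"dz":0,"spin":0}
    - {"dx":0,"dy":-35,"dz":0,"spin":0}
    - {"dx":0,"dy":-15,"dz":0,"spin":4.2}
    - {"dx":0,"dy":0,"dz":0,"spin":4.3}
    - {"dx":0,"dy":0,"dz":0,"spin":0}

```text
time: 4.18
eef_pos: [0.4708, -0.2829, 0.1393]
orientation: [[0.094, 0.002, 0.996], [-0.996, -0.001, 0.094], [0.001, -1.0, 0.002]]
contact_force: [0.6, 0.0, -2.0]
grip_width: 0.632
```

drive_tool:
  steps:
    - {"dx":-37.6,"dy":0,"dz":12.4,"spin":0}
    - {"dx":-37.6,"dy":0,"dz":12.4,"spin":0}
    - {"dx":-37.6,"dy":0,"dz":12.4,"spin":0}
    - {"dx":-37.6,"dy":0,"dz":12.4,"spin":0}
    - {"dx":-37.6,"dy":0,"dz":12.4,"spin":0}
    - {"dx":-37.6,"dy":0,"dz":12.4,"spin":0}
    - {"dx":-37.6,"dy":0,"dz":12.4,"spin":0}
    - {"dx":-37.6,"dy":0,"dz":12.4,"spin":0}

```text
time: 4.85
eef_pos: [0.5393, 0.0283, 0.1371]
orientation: [[0.098, -0.002, 0.995], [-0.995, -0.0, 0.098], [-0.0, -1.0, -0.002]]
contact_force: [0.4, 0.6, -0.3]
grip_width: 0.634
```

drive_tool:
  steps:
    - {"dx":0,"dy":0,"dz":0,"spin":0}
    - {"dx":0,"dy":0,"dz":0,"spin":0}
    - {"dx":0,"dy":0,"dz":0,"spin":0}

```text
time: 5.1
eef_pos: [0.5393, 0.0257, 0.1371]
orientation: [[0.097, -0.001, 0.995], [-0.995, -0.001, 0.097], [0.001, -1.0, -0.002]]
contact_force: [0.1, -0.6, 0.1]
grip_width: 0.637
```

```bash
python3 look.py w3
```

```text
5.1 [539.3  25.7 137.1] [[0.097, -0.001, 0.995], [-0.995, -0.001, 0.097], [0.001, -1.0, -0.002]] [ 0.1 -0.6  0.1] 0.6370526451802448
```

View pics/w3.png

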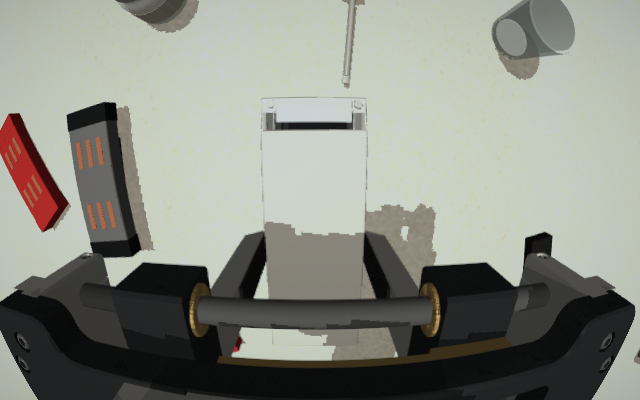

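Run:
```python
import pickle
from h import *
st,c=pickle.load(open("w3.pkl","rb"))
Q=lambda l,z:np.array([onz(c,u,z,st) for u in l])*1000
b=Q([(261,98),(366,98)],.008); print("base lip corners",b.round(1), b.mean(0))
yaw=np.radians(5.5-180);ct=np.array([540,26,0])/1000
R=np.array([[np.cos(yaw),-np.sin(yaw),0],[np.sin(yaw),np.cos(yaw),0],[0,0,1]])
for p in [(-103,-52,8),(-103,52,8),(-86,-30,69),(-86,30,69),(-77,-30,69),(-77,30,69)]:
    print(p,proj(c,ct+R@np.array(p)/1000,st).round(1))
s=Q([(263,131),(366,131)],.143);print("sheet far",s,s.mean(0))
p=Q([(66,115),(115,103),(139,246),(93,257)],.040);print("pack",p.round(1),p.mean(0),)
d=(p[0]+p[1]-p[2]-p[3])/2;print(np.degrees(np.arctan2(d[1],d[0])),np.linalg.norm(d))
im=c["image"][80:180,220:410];cv2.imwrite("pics/w3c.png",cv2.resize(im,None,fx=4,fy=4,interpolation=cv2.INTER_CUBIC))
```

```text
base lip corners [[636.8  88.1   8. ]
 [646.8 -15.5   8. ]] [641.82122282  36.28397773   8.        ]
(-103, -52, 8) [[261.5  97.3]]
(-103, 52, 8) [[366.5  97.4]]
(-86, -30, 69) [[276.1 110. ]]
(-86, 30, 69) [[351.8 110. ]]
(-77, -30, 69) [[276.2 121.1]]
(-77, 30, 69) [[351.7 121.2]]
sheet far [[606.67792345  61.07952294 143.        ]
 [612.27347918   3.64288726 143.        ]] [609.47570131  32.3612051  143.        ]
pack [[618.1 313.7  40. ]
 [628.3 238.4  40. ]
 [477.3 209.9  40. ]
 [452.  282.3  40. ]] [543.91741391 261.07691681  40.        ]
10.705613589674805 161.32108005928183
```

View pics/w3c.png

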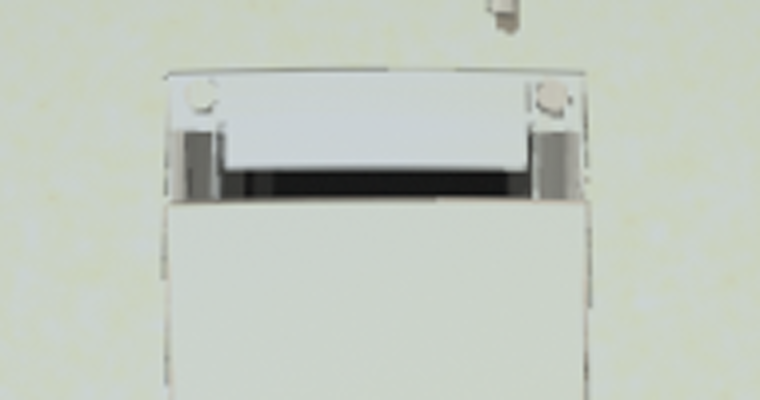

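drive_tool:
  steps:
    - {"dx":-0.5,"dy":30,"dz":2,"spin":0}
    - {"dx":0,"dy":30,"dz":0,"spin":0}
    - {"dx":0,"dy":22,"dz":0,"spin":0}
    - {"dx":0,"dy":12,"dz":0,"spin":0}
    - {"dx":0,"dy":6,"dz":0,"spin":0}
    - {"dx":0,"dy":3,"dz":0,"spin":0}
    - {"dx":0,"dy":2,"dz":0,"spin":0}
    - {"dx":0,"dy":0,"dz":0,"spin":0}

```text
time: 5.82
eef_pos: [0.5424, 0.0262, 0.033]
orientation: [[0.095, 0.001, 0.995], [-0.995, -0.0, 0.095], [0.0, -1.0, 0.001]]
contact_force: [0.0, -0.1, -0.6]
grip_width: 0.63
```

drive_tool:
  steps:
    - {"dx":0,"dy":1,"dz":0,"spin":0}
    - {"dx":0,"dy":0.5,"dz":0,"spin":0}
    - {"dx":0,"dy":0,"dz":0,"spin":0}

```text
time: 6.07
eef_pos: [0.5423, 0.0271, 0.0315]
orientation: [[0.096, 0.001, 0.995], [-0.995, 0.0, 0.096], [-0.0, -1.0, 0.001]]
contact_force: [-0.2, 0.6, -0.8]
grip_width: 0.629
```

drive_tool:
  steps:
    - {"dx":0,"dy":0,"dz":0,"spin":0}
    - {"dx":0,"dy":0,"dz":0,"spin":0}
    - {"dx":0,"dy":0,"dz":0,"spin":0}
    - {"dx":0,"dy":0,"dz":0,"spin":0}
    - {"dx":0,"dy":-20,"dz":0,"spin":0}
    - {"dx":0,"dy":-35,"dz":0,"spin":0}
    - {"dx":0,"dy":-35,"dz":0,"spin":0}
    - {"dx":0,"dy":-30,"dz":0,"spin":0}
  fingers: -0.6

```text
time: 6.73
eef_pos: [0.542, 0.0267, 0.1528]
orientation: [[0.095, 0.0, 0.995], [-0.995, -0.0, 0.095], [0.0, -1.0, 0.0]]
contact_force: [0.4, 0.0, 0.4]
grip_width: 0.799
```

Run:
```python
import sys
sys.argv=["look","w4"]; exec(open("look.py").read())
s=camera("side");cv2.imwrite("pics/s4.png",s["image"])
a=c["image"][80:330,200:430]; b=s["image"][160:260,250:400]
o=np.zeros((500,800,3),np.uint8); o[:,:460]=cv2.resize(a,(460,500)); o[:226,460:]=cv2.resize(b,(340,226)); 
p=c["image"][90:270,40:160]; o[226:496,460:640]=cv2.resize(p,(180,270)); cv2.imwrite("pics/m4.png",o)
```

```text
6.7333 [542.   26.7 152.8] [[0.095, 0.0, 0.995], [-0.995, -0.0, 0.095], [0.0, -1.0, 0.0]] [0.4 0.  0.4] 0.7989584126859447
```

View pics/m4.png

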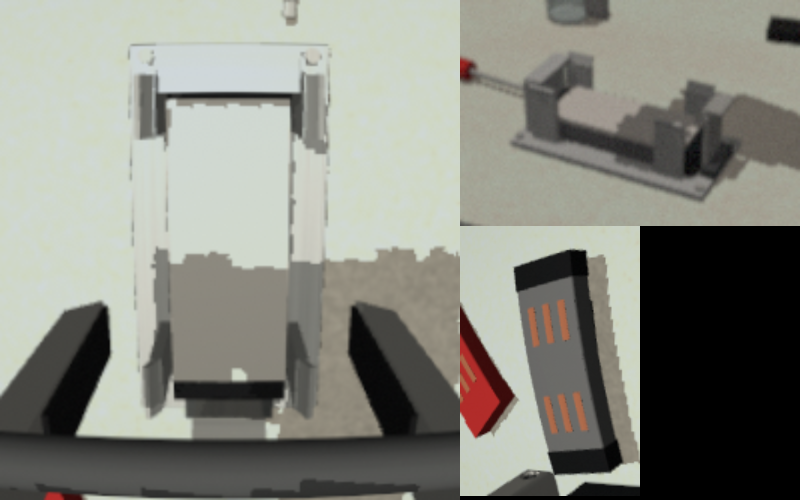

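Run:
```python
import pickle
from h import *
st,c=pickle.load(open("w4.pkl","rb"))
g=lambda x,y:((x-460)/1.5+40,(y-226)/1.5+90)
w=np.array([onz(c,g(*u),.04,st) for u in [(535,326),(550,322),(565,319),(552,413),(566,411),(580,409)]])*1000
print(w.round(1),w.mean(0)); d=w[:3].mean(0)-w[3:].mean(0); print(np.degrees(np.arctan2(d[1],d[0])),np.linalg.norm(d))
```

```text
[[572.6 287.6  40. ]
 [576.1 271.5  40. ]
 [578.7 256.2  40. ]
 [504.8 274.   40. ]
 [508.  258.9  40. ]
 [511.1 244.5  40. ]] [541.89095006 265.45321476  40.        ]
10.512383050754304 68.96135955989612
```

Run:
```python
import pickle
from h import *
st,c,s=pickle.load(open("w1.pkl","rb")) if __import__("os").path.exists("w1.pkl") else (0,0,0)
for u in [(458,237),(445,243),(500,302),(520,291),(353,186),(419,178),(421,192),(355,198)]: print(u,(onz(s,u,.02)*1000).round())
```

```text
(458, 237) [470. 385.  20.]
(445, 243) [500. 359.  20.]
(500, 302) [628. 474.  20.]
(520, 291) [587. 511.  20.]
(353, 186) [363. 110.  20.]
(419, 178) [267. 268.  20.]
(421, 192) [329. 282.  20.]
(355, 198) [410. 128.  20.]
```

drive_tool:
  steps:
    - {"dx":-40,"dy":0,"dz":3.6,"spin":0}
    - {"dx":-40,"dy":0,"dz":3.6,"spin":0}
    - {"dx":-40,"dy":0,"dz":3.6,"spin":0}
    - {"dx":-40,"dy":0,"dz":3.6,"spin":0}
    - {"dx":-40,"dy":0,"dz":3.6,"spin":0}
    - {"dx":-39,"dy":0,"dz":3.6,"spin":0}
    - {"dx":0,"dy":0,"dz":0,"spin":-5.3}
    - {"dx":0,"dy":0,"dz":0,"spin":0}

```text
time: 7.5
eef_pos: [0.5389, 0.2706, 0.1494]
orientation: [[0.196, -0.002, 0.981], [-0.981, 0.0, 0.196], [-0.001, -1.0, -0.002]]
contact_force: [0.5, -0.9, 0.0]
grip_width: 0.801
```

drive_tool:
  steps:
    - {"dx":0,"dy":30,"dz":0,"spin":0}
    - {"dx":0,"dy":35,"dz":0,"spin":0}
    - {"dx":0,"dy":20,"dz":0,"spin":0}
    - {"dx":0,"dy":0,"dz":0,"spin":0}
    - {"dx":0,"dy":0,"dz":0,"spin":0}
  fingers: -1

```text
time: 7.92
eef_pos: [0.5401, 0.265, 0.065]
orientation: [[0.184, -0.002, 0.983], [-0.983, -0.002, 0.184], [0.002, -1.0, -0.003]]
contact_force: [0.3, 0.1, -0.0]
grip_width: 1.0
```

drive_tool:
  steps:
    - {"dx":-2,"dy":20,"dz":1,"spin":0}
    - {"dx":0,"dy":15,"dz":0,"spin":0}
    - {"dx":0,"dy":10,"dz":0,"spin":0}
    - {"dx":0,"dy":2,"dz":0,"spin":0}
    - {"dx":0,"dy":0,"dz":0,"spin":0}

```text
time: 8.33
eef_pos: [0.5417, 0.2687, 0.0195]
orientation: [[0.186, 0.001, 0.982], [-0.982, -0.0, 0.186], [0.0, -1.0, 0.001]]
contact_force: [-0.2, 0.8, 0.4]
grip_width: 1.006
```

drive_tool:
  steps:
    - {"dx":0,"dy":0,"dz":0,"spin":0}
    - {"dx":0,"dy":0,"dz":0,"spin":0}
    - {"dx":0,"dy":0,"dz":0,"spin":0}
    - {"dx":0,"dy":0,"dz":0,"spin":0}
    - {"dx":0,"dy":0,"dz":0,"spin":0}
    - {"dx":0,"dy":0,"dz":0,"spin":0}
    - {"dx":0,"dy":0,"dz":0,"spin":0}
  fingers: 1

```text
time: 8.92
eef_pos: [0.5416, 0.2683, 0.0193]
orientation: [[0.187, 0.001, 0.982], [-0.982, -0.001, 0.187], [0.001, -1.0, 0.001]]
contact_force: [0.3, -1.4, 3.4]
grip_width: 0.634
```

drive_tool:
  steps:
    - {"dx":0,"dy":-5,"dz":0,"spin":0}
    - {"dx":0,"dy":-10,"dz":0,"spin":0}
    - {"dx":0,"dy":0,"dz":0,"spin":0}
    - {"dx":0,"dy":0,"dz":0,"spin":0}
    - {"dx":0,"dy":0,"dz":0,"spin":0}

```text
time: 9.33
eef_pos: [0.5409, 0.2694, 0.034]
orientation: [[0.188, -0.0, 0.982], [-0.982, 0.0, 0.188], [-0.0, -1.0, -0.0]]
contact_force: [0.7, 1.6, -4.9]
grip_width: 0.636
```

Run:
```python
from cell import *
s=read_state();print(s["eef_pos"],s["contact_force"],s["torque"])
```

```text
[0.54088446 0.26941144 0.03395088] [ 0.65662649  1.56004641 -4.94839448] [ 0.03922981  0.09100403 -0.00904522]
```

drive_tool:
  steps:
    - {"dx":0,"dy":0,"dz":33,"spin":0}
    - {"dx":0,"dy":0,"dz":32,"spin":0}
    - {"dx":0,"dy":0,"dz":0,"spin":0}
    - {"dx":0,"dy":8,"dz":0,"spin":0}
    - {"dx":0,"dy":5,"dz":0,"spin":0}
    - {"dx":0,"dy":1,"dz":0,"spin":0}
    - {"dx":0,"dy":0,"dz":0,"spin":0}
    - {"dx":0,"dy":0,"dz":0,"spin":0}

```text
time: 10.0
eef_pos: [0.6036, 0.2813, 0.0194]
orientation: [[0.187, -0.002, 0.982], [-0.982, -0.0, 0.187], [-0.0, -1.0, -0.002]]
contact_force: [-0.2, -0.5, -5.6]
grip_width: 0.637
```

drive_tool:
  steps:
    - {"dx":0,"dy":0,"dz":0,"spin":0}
    - {"dx":0,"dy":0,"dz":0,"spin":0}
    - {"dx":0,"dy":0,"dz":0,"spin":0}
    - {"dx":0,"dy":0,"dz":0,"spin":0}
    - {"dx":0,"dy":0,"dz":0,"spin":0}
    - {"dx":0,"dy":0,"dz":0,"spin":0}
  fingers: -0.5

```text
time: 10.5
eef_pos: [0.6052, 0.2814, 0.0202]
orientation: [[0.187, 0.0, 0.982], [-0.982, 0.0, 0.187], [-0.0, -1.0, 0.0]]
contact_force: [-0.4, -0.6, -0.2]
grip_width: 0.752
```

Run:
```python
import sys
sys.argv=["look","w5"]; exec(open("look.py").read())
s=camera("side");cv2.imwrite("pics/s5.png",s["image"]);pickle.dump(s,open("s5.pkl","wb"))
a=c["image"][80:330,200:430]; b=s["image"][230:330,150:330]
o=np.zeros((500,800,3),np.uint8); o[:250,:230]=a; o[:,230:800][:317]=cv2.resize(b,(570,317),interpolation=cv2.INTER_CUBIC); cv2.imwrite("pics/m5.png",o)
```

```text
10.5 [605.2 281.4  20.2] [[0.187, 0.0, 0.982], [-0.982, 0.0, 0.187], [-0.0, -1.0, 0.0]] [-0.4 -0.6 -0.2] 0.7518707219973436
```

View pics/m5.png

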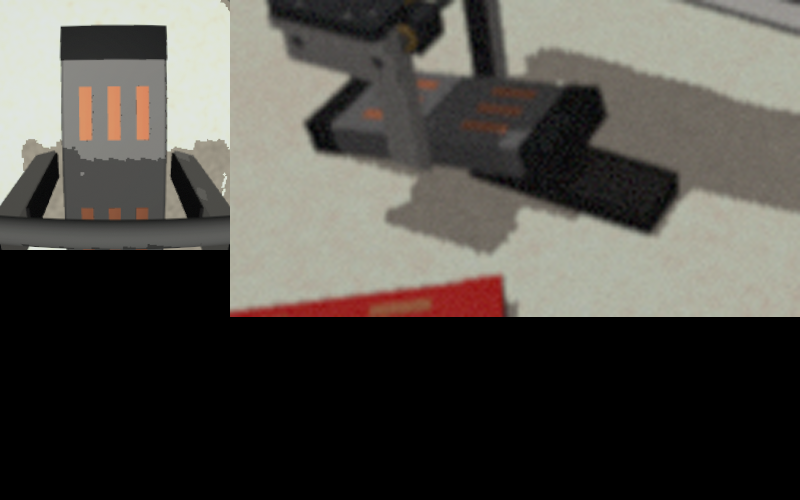

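Run:
```python
import pickle
from h import *
st,c=pickle.load(open("w5.pkl","rb"));s=pickle.load(open("s5.pkl","rb"))
R=st["orientation"]; ax=np.array([R[0,2],R[1,2],0]);ax/=np.linalg.norm(ax);la=np.array([-ax[1],ax[0],0])
t0=np.array([st["eef_pos"][0],st["eef_pos"][1],0])
def pk(l,h,a,cx=0): # l from centre along +lip, h above underside, lateral w; rest edge pivot
    L=0.090
    if a==0: return t0+ax*(l+cx)+np.array([0,0,.018+h])
    # lip bottom corner at table
    u=ax*np.cos(a)-np.array([0,0,np.sin(a)]); n=ax*np.sin(a)+np.array([0,0,np.cos(a)])
    lip=t0+ax*(-.005+L*np.cos(a)); return lip+u*(l-.085+cx)+n*h
for a in (0,np.radians(11.5)):
    pts=[pk(.085,.022,a)+la*.03,pk(.085,.022,a)-la*.03,pk(.035,.022,a),pk(-.085,.022,a)+la*.03,pk(-.085,.022,a)-la*.03]
    print(np.degrees(a)); print("wrist",proj(c,pts[:3],st).round(1).tolist()); print("side",proj(s,pts).round(1).tolist(), proj(s,[pk(.085,0,a)+la*.03,pk(-.085,0,a)+la*.03]).round(1).tolist())
q=lambda x,y:((x-230)/570*180+150,y/317*100+230)
print("meas wrist (261,106)(366,106) strip (314,193.5->y80+113)"); print("side meas lipnear top",q(308,128),"lip bot",q(318,150),"lip far",q(365,75),"catch near top",q(522,152),"catch near bot",q(520,176),"catch far top",q(600,90))
```

```text
0.0
wrist [[255.7, 103.6], [372.2, 103.5], [314.0, 198.0]]
side [[170.8, 259.8], [190.7, 241.8], [203.0, 256.5], [251.2, 282.7], [267.4, 262.0]] [[173.0, 268.9], [252.3, 292.2]]
11.5
wrist [[261.6, 101.7], [366.3, 101.6], [314.0, 188.3]]
side [[171.5, 267.2], [191.1, 248.9], [202.0, 259.6], [247.3, 275.0], [263.9, 254.5]] [[175.5, 276.5], [250.7, 285.1]]
meas wrist (261,106)(366,106) strip (314,193.5->y80+113)
side meas lipnear top (174.6315789473684, 270.37854889589903) lip bot (177.78947368421052, 277.3186119873817) lip far (192.6315789473684, 253.65930599369085) catch near top (242.21052631578948, 277.94952681388014) catch near bot (241.57894736842104, 285.5205047318612) catch far top (266.8421052631579, 258.391167192429)
```

drive_tool:
  steps:
    - {"dx":0,"dy":0,"dz":-9,"spin":0}
    - {"dx":0,"dy":1,"dz":-8,"spin":0}
    - {"dx":0,"dy":0,"dz":0,"spin":0}
    - {"dx":0,"dy":0,"dz":0,"spin":0}

```text
time: 10.93
eef_pos: [0.5879, 0.2782, 0.0189]
orientation: [[0.188, -0.001, 0.982], [-0.982, 0.0, 0.188], [-0.0, -1.0, -0.001]]
contact_force: [0.7, 0.1, -1.4]
grip_width: 0.751
```

drive_tool:
  steps:
    - {"dx":0,"dy":0,"dz":0,"spin":0}
    - {"dx":0,"dy":0,"dz":0,"spin":0}
    - {"dx":0,"dy":0,"dz":0,"spin":0}
    - {"dx":0,"dy":0,"dz":0,"spin":0}
    - {"dx":0,"dy":0,"dz":0,"spin":0}
  fingers: 1

```text
time: 11.35
eef_pos: [0.5889, 0.2781, 0.0191]
orientation: [[0.187, 0.001, 0.982], [-0.982, 0.0, 0.187], [0.0, -1.0, 0.001]]
contact_force: [0.6, 0.3, 0.9]
grip_width: 0.635
```

```bash
cat > edge.py <<'E'
import sys
sys.argv=["look",sys.argv[1]]; exec(open("look.py").read())
g=cv2.cvtColor(c["image"],cv2.COLOR_BGR2GRAY).astype(int)
d=(g<60)
for x in (280,314,345):
    col=np.where(d[60:190,x])[0]+60; print("col",x,"dark rows",col.min() if len(col) else None,col.max() if len(col) else None)
r0=np.where(d[60:190,314])[0].min()+60
for r in (r0+3,r0+8,r0+15):
    x=np.where(d[r,200:430])[0]+200; print("row",r,x.min(),x.max())
E
python3 edge.py w6
```

```text
11.35 [588.9 278.1  19.1] [[0.187, 0.001, 0.982], [-0.982, 0.0, 0.187], [0.0, -1.0, 0.001]] [0.6 0.3 0.9] 0.6351363089997402
col 280 dark rows 78 109
col 314 dark rows 77 108
col 345 dark rows 77 108
row 80 261 365
row 85 261 366
row 92 260 366
```

drive_tool:
  steps:
    - {"dx":0,"dy":-5,"dz":0,"spin":0}
    - {"dx":0,"dy":-15,"dz":0,"spin":0}
    - {"dx":0,"dy":-25,"dz":0,"spin":0}
    - {"dx":0,"dy":-30,"dz":0,"spin":0}
    - {"dx":0,"dy":-15,"dz":0,"spin":0}
    - {"dx":0,"dy":0,"dz":0,"spin":0}
    - {"dx":0,"dy":0,"dz":0,"spin":0}

```text
time: 11.98
eef_pos: [0.5878, 0.2781, 0.1089]
orientation: [[0.188, -0.001, 0.982], [-0.982, 0.0, 0.188], [-0.0, -1.0, -0.001]]
contact_force: [-0.6, -0.5, -5.8]
grip_width: 0.634
```

```bash
python3 edge.py w7
```

```text
11.9833 [587.8 278.1 108.9] [[0.188, -0.001, 0.982], [-0.982, 0.0, 0.188], [-0.0, -1.0, -0.001]] [-0.6 -0.5 -5.8] 0.6341634617212939
col 280 dark rows 78 109
col 314 dark rows 77 108
col 345 dark rows 77 109
row 80 261 365
row 85 261 366
row 92 260 366
```

```bash
cat > tilt.py <<'E'
import pickle,sys
from h import *
from scipy.optimize import least_squares
st,c=pickle.load(open(sys.argv[1]+".pkl","rb"))
im=c["image"].astype(int); org=((im[:,:,2]-im[:,:,0])>50)&(im[:,:,2]>80); org[:100]=0;org[240:]=0
n,l,sts,cen=cv2.connectedComponentsWithStats(org[:,250:380].astype(np.uint8))
k=[i for i in range(1,n) if sts[i,4]>150 and 100<cen[i][1]<215]; S=np.array([[cen[i][0]+250,cen[i][1]] for i in k]); print(S.round(1).tolist(),[sts[i].tolist() for i in k])
T=c["tool_from_camera"]
def pr(P):
    q=(np.atleast_2d(P)-T[:3,3])@T[:3,:3]; x=np.stack([q[:,0],-q[:,1]],1); r=np.linalg.norm(x,axis=1)
    return x/r[:,None]*np.arctan2(r,-q[:,2])[:,None]*c["fx"]+[c["cx"],c["cy"]]
# tool frame: z along lip, y down; angle a lip down
def model(p):
    y,z,a,x0=p; u=np.array([0,np.sin(a),np.cos(a)]); o=np.array([x0,y,z]) # top lip edge mid
    m=[o+[-.03,0,0],o+[.03,0,0]]+[o-u*.05+[w,0,0] for w in (-.016,0,.016)]
    return pr(m)
S=S[np.argsort(S[:,0])][:3]
meas=np.vstack([[260.8,77],[366,77],S])
f=least_squares(lambda p:((model(p)-meas)*np.array([[1,1],[1,1],[1,1],[1,1],[1,1]])).ravel(),[0,.1,.2,0])
y,z,a,x0=f.x; print("top lip edge tool y,z mm",f.x[:2]*1000,"angle",np.degrees(a),"x0",x0*1000,"res",f.fun.round(1))
print("bottom lip corner: dz",1000*(z-.022*np.sin(a)),"below TCP",1000*(y+.022*np.cos(a)))
E
python3 tilt.py w7
```

```text
[[284.4, 164.1], [313.6, 162.8], [343.0, 163.2]] [[28, 137, 14, 55, 754], [57, 136, 14, 55, 757], [87, 136, 14, 55, 718]]
top lip edge tool y,z mm [ -2.89326068 101.82662841] angle 9.715034999380881 x0 -0.2218201991746728 res [-0.1  0.2  0.4  0.1 -0.1 -0.8 -0.   0.5 -0.2  0.1]
bottom lip corner: dz 98.11417169432963 below TCP 18.79124219805395
```

drive_tool:
  steps:
    - {"dx":0,"dy":-10,"dz":0,"spin":5.3}
    - {"dx":35.2,"dy":0,"dz":-13.4,"spin":0}
    - {"dx":35.2,"dy":0,"dz":-13.4,"spin":0}
    - {"dx":35.2,"dy":0,"dz":-13.4,"spin":0}
    - {"dx":35.2,"dy":0,"dz":-13.4,"spin":0}
    - {"dx":35.2,"dy":0,"dz":-13.4,"spin":0}
    - {"dx":35.2,"dy":0,"dz":-13.4,"spin":0}
    - {"dx":35,"dy":0,"dz":-13.4,"spin":0}

```text
time: 12.7
eef_pos: [0.5161, 0.0226, 0.1173]
orientation: [[0.096, -0.004, 0.995], [-0.995, -0.0, 0.096], [0.0, -1.0, -0.004]]
contact_force: [1.4, -0.8, -5.4]
grip_width: 0.639
```

drive_tool:
  steps:
    - {"dx":0,"dy":0,"dz":0,"spin":0}
    - {"dx":0,"dy":0,"dz":0,"spin":0}
    - {"dx":0,"dy":0,"dz":0,"spin":0}
    - {"dx":0,"dy":0,"dz":0,"spin":0}

```text
time: 13.03
eef_pos: [0.5182, 0.0256, 0.118]
orientation: [[0.098, -0.002, 0.995], [-0.995, 0.001, 0.098], [-0.001, -1.0, -0.002]]
contact_force: [-0.0, 0.2, -4.9]
grip_width: 0.637
```

```bash
python3 edge.py w8
python3 - <<'E'
import pickle
from h import *
st,c=pickle.load(open("w8.pkl","rb"))
yaw=np.radians(5.5-180);ct=np.array([540.5,26.1,0])/1000
R=np.array([[np.cos(yaw),-np.sin(yaw),0],[np.sin(yaw),np.cos(yaw),0],[0,0,1]])
for p in [(-103,-52,8),(-103,52,8),(-86,-30,69),(-86,30,69),(-77,-30,69),(-77,30,69)]:
    print(p,proj(c,ct+R@np.array(p)/1000,st).round(1))
print("TCP in cradle",R.T@(st["eef_pos"]-ct)*1000)
cv2.imwrite("pics/w8c.png",cv2.resize(c["image"][40:190,220:410],None,fx=4,fy=4,interpolation=cv2.INTER_CUBIC))
E
```

```text
13.0333 [518.2  25.6 118. ] [[0.098, -0.002, 0.995], [-0.995, 0.001, 0.098], [-0.001, -1.0, -0.002]] [-0.   0.2 -4.9] 0.6366812572180723
col 280 dark rows 78 109
col 314 dark rows 77 108
col 345 dark rows 77 108
row 80 261 365
row 85 261 366
row 92 260 366
(-103, -52, 8) [[260.4  72.9]]
(-103, 52, 8) [[372.   73.3]]
(-86, -30, 69) [[275.6  79.7]]
(-86, 30, 69) [[357.7  80. ]]
(-77, -30, 69) [[275.6  91.6]]
(-77, 30, 69) [[357.7  91.9]]
TCP in cradle [ 22.26458567  -1.63169885 118.01191984]
```

View pics/w8c.png

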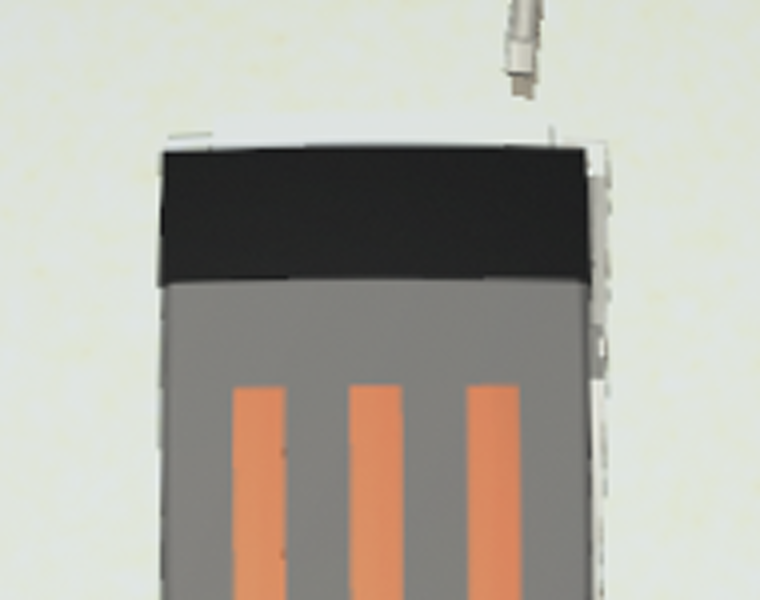

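drive_tool:
  steps:
    - {"dx":1.6,"dy":12,"dz":0.5,"spin":0}
    - {"dx":0,"dy":12,"dz":0,"spin":0}
    - {"dx":0,"dy":8,"dz":0,"spin":0}
    - {"dx":0,"dy":3,"dz":0,"spin":0}
    - {"dx":0,"dy":0,"dz":0,"spin":0}
    - {"dx":0,"dy":0,"dz":0,"spin":0}

```text
time: 13.58
eef_pos: [0.5196, 0.0229, 0.084]
orientation: [[0.097, 0.0, 0.995], [-0.995, -0.0, 0.097], [0.0, -1.0, 0.0]]
contact_force: [0.7, -0.2, -4.6]
grip_width: 0.636
```

drive_tool:
  steps:
    - {"dx":0,"dy":0,"dz":-1.5,"spin":0}
    - {"dx":0,"dy":4,"dz":0.3,"spin":0}
    - {"dx":0,"dy":4,"dz":0.8,"spin":0}
    - {"dx":0,"dy":4,"dz":0.8,"spin":0}
    - {"dx":0,"dy":0,"dz":0,"spin":0}
    - {"dx":0,"dy":0,"dz":0,"spin":0}

```text
time: 14.08
eef_pos: [0.5194, 0.0225, 0.0738]
orientation: [[0.096, 0.0, 0.995], [-0.995, 0.002, 0.096], [-0.002, -1.0, 0.0]]
contact_force: [-5.9, 0.4, 18.5]
grip_width: 0.633
```

```bash
python3 edge.py w9
python3 - <<'E'
from cell import *
s=read_state();print(s["contact_force"].round(1),s["torque"].round(2))
E
python3 tilt.py w9
```

```text
14.0833 [519.4  22.5  73.8] [[0.096, 0.0, 0.995], [-0.995, 0.002, 0.096], [-0.002, -1.0, 0.0]] [-5.9  0.4 18.5] 0.6327857558861147
col 280 dark rows 74 109
col 314 dark rows 74 109
col 345 dark rows 74 109
row 77 257 371
row 82 257 371
row 89 257 371
[-6.2 -0.2 18.5] [0.18 1.67 0.08]
[[283.5, 167.9], [314.0, 167.0], [344.8, 168.0]] [[27, 140, 14, 57, 792], [57, 140, 15, 57, 792], [88, 140, 15, 57, 800]]
top lip edge tool y,z mm [ -8.32547037 100.43973247] angle 9.790825728888715 x0 -0.13323069567868867 res [-1.5  1.   2.3  0.9  0.1 -0.8 -0.1 -0.1 -0.8 -1. ]
bottom lip corner: dz 96.69859479865478 below TCP 13.354102710240213
```

```bash
sed -i 's/meas=np.vstack.*/meas=np.vstack([[float(sys.argv[2]),float(sys.argv[4])],[float(sys.argv[3]),float(sys.argv[4])],S])/; s/\[1,1\],\[1,1\],\[1,1\],\[1,1\],\[1,1\]/[1,1],[1,1],[.1,.3],[.1,.3],[.1,.3]/' tilt.py
python3 tilt.py w7 260.5 366 77 | tail -2; python3 tilt.py w9 256.5 371.5 74|tail -2
python3 - <<'E'
import pickle
from h import *
st,c=pickle.load(open("w9.pkl","rb"))
yaw=np.radians(5.55-180);ct=np.array([540.5,26.1,0])/1000
R=np.array([[np.cos(yaw),-np.sin(yaw),0],[np.sin(yaw),np.cos(yaw),0],[0,0,1]])
for p in [(-103,-52,8),(-103,52,8),(-86,-30,69),(-86,30,69),(-77,30,69)]:
    print(p,proj(c,ct+R@np.array(p)/1000,st).round(1))
print("TCP in cradle",R.T@(st["eef_pos"]-ct)*1000)
E
```

```text
top lip edge tool y,z mm [ -2.74423693 101.90886546] angle 7.679590647500292 x0 -0.3955784087991726 res [-0.   0.1  0.  -0.1 -0.  -0.2 -0.   0.1 -0.1  0. ]
bottom lip corner: dz 98.96893553922082 below TCP 19.05844207865576
top lip edge tool y,z mm [-17.61445592 101.10992468] angle 1.88003039531635 x0 -0.02090829934371484 res [ 0.   0.   0.  -0.  -0.  -0.1  0.   0.2 -0.  -0.1]
bottom lip corner: dz 100.38817436114867 below TCP 4.373701722124164
(-103, -52, 8) [[246.7  65.3]]
(-103, 52, 8) [[377.6  64.8]]
(-86, -30, 69) [[260.7  70.5]]
(-86, 30, 69) [[361.9  70. ]]
(-77, 30, 69) [[362.   84.6]]
TCP in cradle [21.36060863  1.54865749 73.75959562]
```

drive_tool:
  steps:
    - {"dx":0,"dy":-20,"dz":0,"spin":0}
    - {"dx":-35.4,"dy":-20,"dz":13.3,"spin":0}
    - {"dx":-35.4,"dy":0,"dz":13.3,"spin":0}
    - {"dx":-35.4,"dy":0,"dz":13.3,"spin":0}
    - {"dx":-35.4,"dy":0,"dz":13.3,"spin":0}
    - {"dx":-35.4,"dy":0,"dz":13.3,"spin":0}
    - {"dx":-35.4,"dy":0,"dz":13.3,"spin":0}
    - {"dx":-35.4,"dy":0,"dz":13.3,"spin":0}

```text
time: 14.8
eef_pos: [0.5884, 0.2793, 0.1108]
orientation: [[0.096, 0.0, 0.995], [-0.995, 0.0, 0.096], [-0.0, -1.0, 0.0]]
contact_force: [1.1, -0.9, -4.9]
grip_width: 0.634
```

drive_tool:
  steps:
    - {"dx":0,"dy":20,"dz":0,"spin":-5.3}
    - {"dx":0,"dy":20,"dz":0,"spin":0}
    - {"dx":0,"dy":15,"dz":0,"spin":0}
    - {"dx":0,"dy":0,"dz":0,"spin":0}
    - {"dx":0,"dy":0,"dz":0,"spin":0}
    - {"dx":0,"dy":0,"dz":0,"spin":0}

```text
time: 15.3
eef_pos: [0.5892, 0.2771, 0.057]
orientation: [[0.187, 0.001, 0.982], [-0.982, 0.0, 0.187], [-0.0, -1.0, 0.001]]
contact_force: [0.3, 0.0, -4.0]
grip_width: 0.637
```

```bash
python3 edge.py w10; python3 tilt.py w10 256.5 371.5 74|tail -2
```

```text
15.3 [589.2 277.1  57. ] [[0.187, 0.001, 0.982], [-0.982, 0.0, 0.187], [-0.0, -1.0, 0.001]] [ 0.3  0.  -4. ] 0.6371054521583616
col 280 dark rows 74 109
col 314 dark rows 74 109
col 345 dark rows 74 109
row 77 258 371
row 82 258 371
row 89 257 371
top lip edge tool y,z mm [-17.61770095 101.095703  ] angle 2.707944461830872 x0 0.04408205488043731 res [ 0.   0.   0.  -0.  -0.   0.  -0.   0.  -0.  -0.1]
bottom lip corner: dz 100.05631402476767 below TCP 4.357732389194197
```

drive_tool:
  steps:
    - {"dx":0,"dy":20,"dz":1.5,"spin":0}
    - {"dx":0,"dy":12,"dz":0,"spin":0}
    - {"dx":0,"dy":5,"dz":0,"spin":0}
    - {"dx":0,"dy":1,"dz":0,"spin":0}
    - {"dx":0,"dy":0,"dz":0,"spin":0}
    - {"dx":0,"dy":0,"dz":0,"spin":0}

```text
time: 15.85
eef_pos: [0.5902, 0.2775, 0.019]
orientation: [[0.187, 0.001, 0.982], [-0.982, 0.0, 0.187], [-0.0, -1.0, 0.001]]
contact_force: [-0.2, 0.4, -4.6]
grip_width: 0.638
```

drive_tool:
  steps:
    - {"dx":0,"dy":0,"dz":0,"spin":0}
    - {"dx":0,"dy":0,"dz":0,"spin":0}
    - {"dx":0,"dy":0,"dz":0,"spin":0}
    - {"dx":0,"dy":0,"dz":0,"spin":0}
    - {"dx":0,"dy":0,"dz":0,"spin":0}
    - {"dx":0,"dy":0,"dz":0,"spin":0}
  fingers: -0.5

```text
time: 16.35
eef_pos: [0.59, 0.2775, 0.0187]
orientation: [[0.187, 0.001, 0.982], [-0.982, 0.0, 0.187], [-0.0, -1.0, 0.001]]
contact_force: [-0.1, -0.2, -0.3]
grip_width: 0.751
```

```bash
python3 edge.py w11
```

```text
16.35 [590.  277.5  18.7] [[0.187, 0.001, 0.982], [-0.982, 0.0, 0.187], [-0.0, -1.0, 0.001]] [-0.1 -0.2 -0.3] 0.7506578671588703
col 280 dark rows 76 107
col 314 dark rows 75 106
col 345 dark rows 75 107
row 78 262 366
row 83 262 367
row 90 262 367
```

drive_tool:
  steps:
    - {"dx":0,"dy":0,"dz":0,"spin":0}
    - {"dx":0,"dy":0,"dz":0,"spin":0}
    - {"dx":0,"dy":0,"dz":0,"spin":0}
    - {"dx":0,"dy":0,"dz":0,"spin":0}
    - {"dx":0,"dy":0,"dz":0,"spin":0}
    - {"dx":0,"dy":-10,"dz":0,"spin":0}
    - {"dx":0,"dy":-25,"dz":0,"spin":0}
    - {"dx":0,"dy":-35,"dz":0,"spin":0}
  fingers: 1

```text
time: 17.07
eef_pos: [0.5862, 0.2763, 0.0859]
orientation: [[0.187, -0.008, 0.982], [-0.982, -0.003, 0.187], [0.002, -1.0, -0.009]]
contact_force: [0.3, 0.8, -4.2]
grip_width: 0.637
```

drive_tool:
  steps:
    - {"dx":0,"dy":-30,"dz":0,"spin":5.3}
    - {"dx":35.2,"dy":0,"dz":-13.9,"spin":0}
    - {"dx":35.2,"dy":0,"dz":-13.9,"spin":0}
    - {"dx":35.2,"dy":0,"dz":-13.9,"spin":0}
    - {"dx":35.2,"dy":0,"dz":-13.9,"spin":0}
    - {"dx":35.2,"dy":0,"dz":-13.9,"spin":0}
    - {"dx":35.2,"dy":0,"dz":-13.9,"spin":0}
    - {"dx":35,"dy":0,"dz":-13.9,"spin":0}

```text
time: 17.73
eef_pos: [0.515, 0.0216, 0.1186]
orientation: [[0.096, -0.001, 0.995], [-0.995, 0.0, 0.096], [-0.0, -1.0, -0.001]]
contact_force: [0.8, -0.9, -4.1]
grip_width: 0.637
```

drive_tool:
  steps:
    - {"dx":0,"dy":0,"dz":0,"spin":0}
    - {"dx":0,"dy":0,"dz":0,"spin":0}
    - {"dx":0,"dy":0,"dz":0,"spin":0}
    - {"dx":0,"dy":0,"dz":0,"spin":0}

```text
time: 18.07
eef_pos: [0.5167, 0.0246, 0.1184]
orientation: [[0.098, -0.0, 0.995], [-0.995, 0.001, 0.098], [-0.001, -1.0, -0.0]]
contact_force: [-0.3, 0.2, -4.1]
grip_width: 0.634
```

```bash
python3 edge.py w12;python3 tilt.py w12 261.5 367 75.5|tail -2
cat > tc.py <<'E'
from h import *
from cell import *
st=read_state()
yaw=np.radians(5.55-180);ct=np.array([540.5,26.1,0])/1000
R=np.array([[np.cos(yaw),-np.sin(yaw),0],[np.sin(yaw),np.cos(yaw),0],[0,0,1]])
print("TCP in cradle",(R.T@(st["eef_pos"]-ct)*1000).round(1),"F cradle",(R.T@st["contact_force"]).round(1),"tool z yaw",np.degrees(np.arctan2(st["orientation"][1,2],st["orientation"][0,2])).round(2),st["torque"].round(2))
E
python3 tc.py
```

```text
18.0667 [516.7  24.6 118.4] [[0.098, -0.0, 0.995], [-0.995, 0.001, 0.098], [-0.001, -1.0, -0.0]] [-0.3  0.2 -4.1] 0.634295934135905
col 280 dark rows 75 107
col 314 dark rows 75 106
col 345 dark rows 75 107
row 78 262 366
row 83 261 367
row 90 262 367
top lip edge tool y,z mm [ -2.6901515  102.83062584] angle 10.336573792576852 x0 0.11470980063928189 res [-0.  0.  0. -0.  0.  0.  0. -0. -0. -0.]
bottom lip corner: dz 98.88316089344548 below TCP 18.952803949362213
TCP in cradle [ 23.9  -1.  118.4] F cradle [-0.1 -0.1 -4.6] tool z yaw 5.65 [-0.01  0.12 -0.05]
```

drive_tool:
  steps:
    - {"dx":1,"dy":10,"dz":-3.6,"spin":0}
    - {"dx":0,"dy":15,"dz":0,"spin":0}
    - {"dx":0,"dy":12,"dz":0,"spin":0}
    - {"dx":0,"dy":5,"dz":0,"spin":0}
    - {"dx":0,"dy":0,"dz":0,"spin":0}
    - {"dx":0,"dy":0,"dz":0,"spin":0}
    - {"dx":0,"dy":0,"dz":0,"spin":0}

```text
time: 18.7
eef_pos: [0.5137, 0.022, 0.077]
orientation: [[0.096, 0.001, 0.995], [-0.995, 0.0, 0.096], [0.0, -1.0, 0.001]]
contact_force: [0.3, 0.1, -4.6]
grip_width: 0.638
```

```bash
python3 tc.py
```

```text
TCP in cradle [27.1  1.5 77. ] F cradle [-0.3 -0.1 -4.6] tool z yaw 5.54 [0.01 0.16 0.03]
```

drive_tool:
  steps:
    - {"dx":-1,"dy":3,"dz":0,"spin":0}
    - {"dx":0,"dy":3,"dz":0,"spin":0}
    - {"dx":0,"dy":2,"dz":0,"spin":0}
    - {"dx":0,"dy":2,"dz":0,"spin":0}
    - {"dx":0,"dy":0,"dz":0,"spin":0}

```text
time: 19.12
eef_pos: [0.513, 0.0227, 0.0663]
orientation: [[0.096, -0.0, 0.995], [-0.995, 0.0, 0.096], [-0.0, -1.0, -0.0]]
contact_force: [-0.1, 0.1, -3.2]
grip_width: 0.638
```

```bash
python3 tc.py
```

```text
TCP in cradle [27.7  0.7 66.3] F cradle [ 0.1 -0.1 -3.2] tool z yaw 5.49 [ 0.1   0.33 -0.06]
```

drive_tool:
  steps:
    - {"dx":0,"dy":1.5,"dz":0,"spin":0}
    - {"dx":0,"dy":1,"dz":0,"spin":0}
    - {"dx":0,"dy":0,"dz":0,"spin":0}
    - {"dx":0,"dy":0,"dz":0,"spin":0}

```text
time: 19.45
eef_pos: [0.5131, 0.0227, 0.0641]
orientation: [[0.096, 0.0, 0.995], [-0.995, 0.0, 0.096], [-0.0, -1.0, 0.0]]
contact_force: [-0.2, -0.2, -1.1]
grip_width: 0.636
```

```bash
python3 edge.py w13; python3 tc.py
```

```text
19.45 [513.1  22.7  64.1] [[0.096, 0.0, 0.995], [-0.995, 0.0, 0.096], [-0.0, -1.0, 0.0]] [-0.2 -0.2 -1.1] 0.6360007312806112
col 280 dark rows 75 108
col 314 dark rows 74 107
col 345 dark rows 75 108
row 77 262 365
row 82 261 366
row 89 261 366
TCP in cradle [27.5  0.8 64.1] F cradle [-0.9  0.3 -1.7] tool z yaw 5.5 [0.08 0.38 0.02]
```

drive_tool:
  steps:
    - {"dx":0,"dy":1.5,"dz":0,"spin":0}
    - {"dx":0,"dy":1,"dz":0,"spin":0}
    - {"dx":0,"dy":0,"dz":0,"spin":0}
    - {"dx":0,"dy":0,"dz":0,"spin":0}

```text
time: 19.83
eef_pos: [0.5132, 0.0227, 0.0617]
orientation: [[0.096, 0.001, 0.995], [-0.995, 0.0, 0.096], [-0.0, -1.0, 0.001]]
contact_force: [0.6, -0.1, 2.9]
grip_width: 0.635
```

```bash
python3 edge.py w14; python3 tc.py
```

```text
19.8333 [513.2  22.7  61.7] [[0.096, 0.001, 0.995], [-0.995, 0.0, 0.096], [-0.0, -1.0, 0.001]] [ 0.6 -0.1  2.9] 0.6349455562949101
col 280 dark rows 74 109
col 314 dark rows 74 109
col 345 dark rows 74 109
row 77 267 358
row 82 263 365
row 89 262 366
TCP in cradle [27.5  0.8 61.7] F cradle [-0.2  0.6  3.3] tool z yaw 5.5 [ 0.14  0.43 -0.05]
```

```bash
for i in w7 w9 w12 w13 w14; do python3 tilt.py $i 261 366 75|head -1|cut -c1-60; done
python3 - <<'E'
import pickle,cv2,numpy as np
from h import *
st,c=pickle.load(open("w14.pkl","rb")); 
im=c["image"][40:190,220:410]
from cell import *
s=camera("side"); b=s["image"][170:260,240:400]
o=np.zeros((600,800,3),np.uint8); o[:300,:380]=cv2.resize(im,(380,300),interpolation=cv2.INTER_CUBIC); o[:236,380:]=cv2.resize(b,(420,236),interpolation=cv2.INTER_CUBIC)
sc=camera("scene"); o[300:,:][:,:500]=cv2.resize(sc["image"][170:260,240:390],(500,300),interpolation=cv2.INTER_CUBIC)
cv2.imwrite("pics/m14.png",o)
E
```

```text
[[284.4, 164.1], [313.6, 162.8], [343.0, 163.2]] [[28, 137, 
[[283.5, 167.9], [314.0, 167.0], [344.8, 168.0]] [[27, 140, 
[[284.6, 161.4], [314.0, 161.3], [343.6, 161.5]] [[28, 134, 
[[285.0, 161.5], [314.0, 161.1], [343.2, 161.9]] [[29, 135, 
[[285.2, 161.8], [314.0, 161.5], [343.0, 161.9]] [[29, 135,
```

View pics/m14.png

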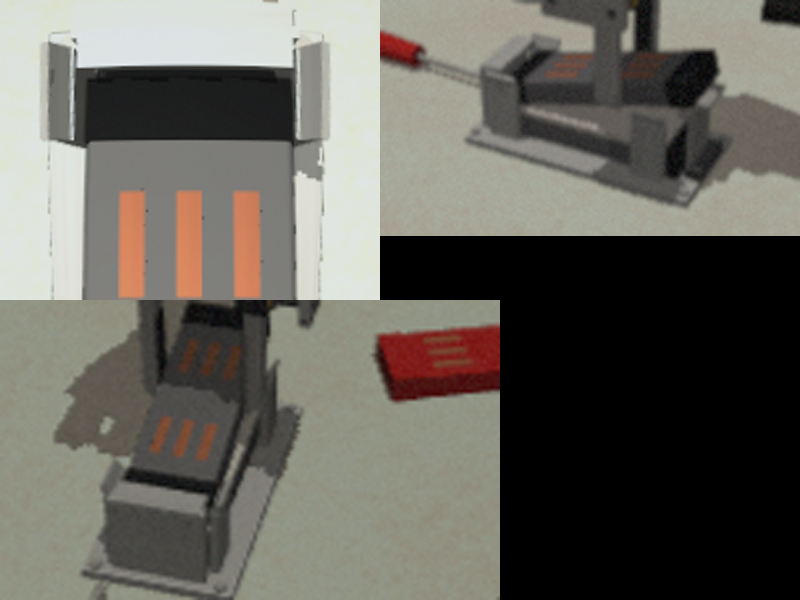

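drive_tool:
  steps:
    - {"dx":0,"dy":1.5,"dz":0,"spin":0}
    - {"dx":0,"dy":1,"dz":0,"spin":0}
    - {"dx":0,"dy":0,"dz":0,"spin":0}
    - {"dx":0,"dy":0,"dz":0,"spin":0}

```text
time: 20.32
eef_pos: [0.5134, 0.0227, 0.0614]
orientation: [[0.096, 0.002, 0.995], [-0.995, 0.002, 0.096], [-0.001, -1.0, 0.002]]
contact_force: [-5.8, 0.6, 27.6]
grip_width: 0.634
```

```bash
python3 edge.py w15 | tail -3; python3 tc.py;python3 tilt.py w15 261 366 75|head -1|cut -c1-60
```

```text
row 77 267 358
row 82 263 365
row 89 262 366
TCP in cradle [27.3  0.8 61.4] F cradle [ 5.4 -1.  27.6] tool z yaw 5.48 [0.2  1.57 0.06]
[[285.2, 161.9], [314.0, 161.5], [343.0, 161.8]] [[29, 135,
```

drive_tool:
  steps:
    - {"dx":0,"dy":-2.5,"dz":0,"spin":0}
    - {"dx":0,"dy":0,"dz":0,"spin":0}
    - {"dx":0,"dy":0,"dz":0,"spin":0}

```text
time: 20.62
eef_pos: [0.5131, 0.0226, 0.0617]
orientation: [[0.096, 0.0, 0.995], [-0.995, 0.0, 0.096], [0.0, -1.0, 0.0]]
contact_force: [-0.4, 0.7, 6.8]
grip_width: 0.638
```

```bash
python3 tc.py
```

```text
TCP in cradle [27.6  0.8 61.7] F cradle [ 0.4 -0.8  6.8] tool z yaw 5.5 [ 0.11  0.53 -0.03]
```

drive_tool:
  steps:
    - {"dx":0,"dy":0,"dz":0,"spin":0}
    - {"dx":0,"dy":0,"dz":0,"spin":0}
    - {"dx":0,"dy":0,"dz":0,"spin":0}
    - {"dx":0,"dy":0,"dz":0,"spin":0}
    - {"dx":0,"dy":0,"dz":0,"spin":0}
  fingers: -0.45

```text
time: 21.03
eef_pos: [0.5128, 0.0226, 0.0612]
orientation: [[0.096, -0.0, 0.995], [-0.995, -0.0, 0.096], [0.0, -1.0, -0.0]]
contact_force: [-0.5, -0.5, 1.0]
grip_width: 0.728
```

```bash
python3 edge.py w16; python3 tc.py;python3 tilt.py w16 261 366 75|head -1
```

```text
21.0333 [512.8  22.6  61.2] [[0.096, -0.0, 0.995], [-0.995, -0.0, 0.096], [0.0, -1.0, -0.0]] [-0.5 -0.5  1. ] 0.7278985747897545
col 280 dark rows 73 108
col 314 dark rows 73 108
col 345 dark rows 74 108
row 76 267 358
row 81 263 365
row 88 262 366
TCP in cradle [27.9  0.8 61.3] F cradle [ 0.2 -0.2  0.4] tool z yaw 5.5 [ 0.05  0.04 -0.01]
[[285.2, 161.5], [314.1, 161.7], [343.0, 161.5]] [[29, 135, 14, 54, 698], [58, 135, 13, 54, 694], [87, 135, 13, 54, 699]]
```

drive_tool:
  steps:
    - {"dx":0,"dy":0,"dz":0,"spin":0}
    - {"dx":0,"dy":0,"dz":0,"spin":0}
    - {"dx":0,"dy":0,"dz":0,"spin":0}
    - {"dx":0,"dy":0,"dz":0,"spin":0}
    - {"dx":0,"dy":-0.5,"dz":2,"spin":0}
    - {"dx":0,"dy":0,"dz":2,"spin":0}
    - {"dx":0,"dy":0,"dz":0,"spin":0}
    - {"dx":0,"dy":0,"dz":0,"spin":0}
  fingers: 1

```text
time: 21.75
eef_pos: [0.5169, 0.0232, 0.0616]
orientation: [[0.096, -0.0, 0.995], [-0.995, -0.0, 0.096], [-0.0, -1.0, -0.0]]
contact_force: [1.1, -0.5, -4.2]
grip_width: 0.637
```

```bash
python3 edge.py w17; python3 tc.py;python3 tilt.py w17 261 366 75|head -1
```

```text
21.75 [516.9  23.2  61.6] [[0.096, -0.0, 0.995], [-0.995, -0.0, 0.096], [-0.0, -1.0, -0.0]] [ 1.1 -0.5 -4.2] 0.6367214133339192
col 280 dark rows 80 109
col 314 dark rows 80 109
col 345 dark rows 81 109
row 83 262 366
row 88 262 366
row 95 262 367
TCP in cradle [23.9  0.6 61.7] F cradle [-1.1 -0.2 -5.4] tool z yaw 5.51 [0.05 0.18 0.01]
[[285.2, 161.7], [314.0, 161.5], [343.0, 161.5]] [[29, 135, 14, 54, 696], [58, 135, 13, 54, 700], [87, 135, 13, 54, 699]]
```

drive_tool:
  steps:
    - {"dx":0,"dy":0,"dz":1.5,"spin":0}
    - {"dx":0,"dy":0,"dz":1.5,"spin":0}
    - {"dx":0,"dy":0,"dz":0,"spin":0}
    - {"dx":0,"dy":0,"dz":0,"spin":0}

```text
time: 22.13
eef_pos: [0.52, 0.0234, 0.0619]
orientation: [[0.096, 0.0, 0.995], [-0.995, 0.0, 0.096], [-0.0, -1.0, 0.0]]
contact_force: [0.1, -0.1, -5.0]
grip_width: 0.639
```

```bash
python3 tc.py
```

```text
TCP in cradle [20.7  0.7 61.9] F cradle [-0.1  0.1 -5. ] tool z yaw 5.51 [0.04 0.22 0.03]
```

drive_tool:
  steps:
    - {"dx":0,"dy":0,"dz":1,"spin":0}
    - {"dx":0,"dy":0,"dz":1,"spin":0}
    - {"dx":0,"dy":0,"dz":0,"spin":0}
    - {"dx":0,"dy":0,"dz":0,"spin":0}

```text
time: 22.47
eef_pos: [0.522, 0.0236, 0.062]
orientation: [[0.096, 0.0, 0.995], [-0.995, 0.0, 0.096], [-0.0, -1.0, 0.0]]
contact_force: [-0.2, 0.8, -4.8]
grip_width: 0.638
```

drive_tool:
  steps:
    - {"dx":0,"dy":0,"dz":0.8,"spin":0}
    - {"dx":0,"dy":0,"dz":0,"spin":0}
    - {"dx":0,"dy":0,"dz":0,"spin":0}

```text
time: 22.72
eef_pos: [0.5227, 0.0236, 0.062]
orientation: [[0.096, 0.0, 0.995], [-0.995, 0.0, 0.096], [-0.0, -1.0, 0.0]]
contact_force: [-0.3, -0.1, -5.1]
grip_width: 0.634
```

drive_tool:
  steps:
    - {"dx":0,"dy":0,"dz":0.8,"spin":0}
    - {"dx":0,"dy":0,"dz":0.8,"spin":0}
    - {"dx":0,"dy":0,"dz":0,"spin":0}
    - {"dx":0,"dy":0,"dz":0,"spin":0}

```text
time: 23.05
eef_pos: [0.5238, 0.0238, 0.0619]
orientation: [[0.096, -0.001, 0.995], [-0.995, 0.0, 0.096], [-0.0, -1.0, -0.001]]
contact_force: [-2.2, -0.7, -3.8]
grip_width: 0.634
```

drive_tool:
  steps:
    - {"dx":0,"dy":0,"dz":0,"spin":0}
    - {"dx":0,"dy":0,"dz":0,"spin":0}
    - {"dx":0,"dy":0,"dz":0,"spin":0}
    - {"dx":0,"dy":0,"dz":0,"spin":0}
    - {"dx":0,"dy":-15,"dz":0,"spin":0}
    - {"dx":0,"dy":-30,"dz":0,"spin":0}
    - {"dx":0,"dy":-30,"dz":0,"spin":0}
    - {"dx":0,"dy":0,"dz":0,"spin":0}
  fingers: -0.6

```text
time: 23.72
eef_pos: [0.5281, 0.0233, 0.1417]
orientation: [[0.095, 0.009, 0.995], [-0.995, 0.0, 0.095], [0.0, -1.0, 0.009]]
contact_force: [0.7, 0.6, -0.0]
grip_width: 0.806
```

```bash
python3 edge.py w18; python3 tc.py;python3 tilt.py w18 261 366 75|head -1
python3 - <<'E'
import pickle
from h import *
st,c=pickle.load(open("w18.pkl","rb"))
yaw=np.radians(5.55-180);ct=np.array([540.5,26.1,0])/1000
R=np.array([[np.cos(yaw),-np.sin(yaw),0],[np.sin(yaw),np.cos(yaw),0],[0,0,1]])
for a in (8,10,12,14):
    t=np.radians(a); 
    # lip bottom at z36, top corner at x=-86
    xb=-86+22*np.sin(t); u=np.array([np.cos(t),0,np.sin(t)]);n=np.array([-np.sin(t),0,np.cos(t)])
    print(a,[proj(c,ct+R@((np.array([xb,0,36])+u*l+n*22+np.array([0,y,0]))/1000),st).round(1).tolist() for l in (50,120) for y in (-16,16)])
im=c["image"].astype(int); o=((im[:,:,2]-im[:,:,0])>50)&(im[:,:,2]>80)
n,l,s,cen=cv2.connectedComponentsWithStats(o[80:260,250:390].astype(np.uint8)); print([(cen[i]+[250,80]).round(1).tolist() for i in range(1,n) if s[i,4]>100])
E
```

```text
23.7167 [528.1  23.3 141.7] [[0.095, 0.009, 0.995], [-0.995, 0.0, 0.095], [0.0, -1.0, 0.009]] [ 0.7  0.6 -0. ] 0.8055685251862885
col 280 dark rows 111 121
col 314 dark rows 110 121
col 345 dark rows 110 121
row 113 277 348
row 118 277 349
row 125 277 277
TCP in cradle [ 13.9   1.1 139.6] F cradle [-0.3  0.1 -0.3] tool z yaw 5.5 [0.01 0.03 0.03]
[[294.0, 157.4], [313.0, 157.5], [332.8, 157.1]] [[40, 140, 9, 36, 323], [59, 140, 9, 36, 324], [79, 140, 9, 36, 305]]
8 [[[292.8, 156.6]], [[331.3, 156.5]], [[293.4, 239.6]], [[331.1, 239.6]]]
10 [[[292.7, 156.4]], [[331.4, 156.3]], [[293.1, 240.5]], [[331.4, 240.5]]]
12 [[[292.5, 156.1]], [[331.5, 156.0]], [[292.8, 241.3]], [[331.6, 241.2]]]
14 [[[292.4, 155.8]], [[331.6, 155.7]], [[292.4, 241.8]], [[331.9, 241.8]]]
[[294.0, 157.4], [313.0, 157.5], [332.8, 157.1], [293.5, 241.9], [313.4, 242.0], [332.5, 241.9]]
```

drive_tool:
  steps:
    - {"dx":0,"dy":0,"dz":-23,"spin":0}
    - {"dx":-1,"dy":0,"dz":-22,"spin":0}
    - {"dx":0,"dy":0,"dz":0,"spin":0}
    - {"dx":0,"dy":0,"dz":0,"spin":0}
    - {"dx":0,"dy":15,"dz":0,"spin":0}
    - {"dx":0,"dy":15,"dz":0,"spin":0}
    - {"dx":0,"dy":10,"dz":0,"spin":0}
    - {"dx":0,"dy":0,"dz":0,"spin":0}
  fingers: 1

```text
time: 24.43
eef_pos: [0.4788, 0.0205, 0.095]
orientation: [[0.096, -0.003, 0.995], [-0.995, -0.0, 0.096], [0.0, -1.0, -0.003]]
contact_force: [-0.8, 0.1, -0.1]
grip_width: 0.271
```

drive_tool:
  steps:
    - {"dx":0,"dy":2,"dz":0,"spin":0}
    - {"dx":0,"dy":2,"dz":0,"spin":0}
    - {"dx":0,"dy":0,"dz":0,"spin":0}

```text
time: 24.68
eef_pos: [0.4798, 0.0204, 0.093]
orientation: [[0.096, 0.001, 0.995], [-0.995, -0.0, 0.096], [0.0, -1.0, 0.001]]
contact_force: [0.3, -0.8, -0.1]
grip_width: 0.057
```

```bash
python3 tc.py
```

```text
TCP in cradle [61.  -0.2 93. ] F cradle [-0.2  0.8 -0.1] tool z yaw 5.5 [0.08 0.06 0.03]
```

drive_tool:
  steps:
    - {"dx":0,"dy":2,"dz":0,"spin":0}
    - {"dx":0,"dy":2,"dz":0,"spin":0}
    - {"dx":0,"dy":2,"dz":0,"spin":0}
    - {"dx":0,"dy":0,"dz":0,"spin":0}
    - {"dx":0,"dy":0,"dz":0,"spin":0}

```text
time: 25.1
eef_pos: [0.4795, 0.0205, 0.0871]
orientation: [[0.096, 0.0, 0.995], [-0.995, 0.0, 0.096], [-0.0, -1.0, 0.0]]
contact_force: [0.1, 0.2, 1.0]
grip_width: 0.003
```

drive_tool:
  steps:
    - {"dx":0,"dy":1.5,"dz":0,"spin":0}
    - {"dx":0,"dy":1.5,"dz":0,"spin":0}
    - {"dx":0,"dy":0,"dz":0,"spin":0}
    - {"dx":0,"dy":0,"dz":0,"spin":0}

```text
time: 25.43
eef_pos: [0.479, 0.0204, 0.0842]
orientation: [[0.096, -0.0, 0.995], [-0.995, 0.0, 0.096], [-0.0, -1.0, -0.0]]
contact_force: [-0.9, 0.3, 5.4]
grip_width: 0.009
```

drive_tool:
  steps:
    - {"dx":0,"dy":1.5,"dz":0,"spin":0}
    - {"dx":0,"dy":1.5,"dz":0,"spin":0}
    - {"dx":0,"dy":0,"dz":0,"spin":0}
    - {"dx":0,"dy":0,"dz":0,"spin":0}

```text
time: 25.77
eef_pos: [0.4793, 0.0205, 0.0807]
orientation: [[0.096, -0.0, 0.995], [-0.995, -0.0, 0.096], [0.0, -1.0, -0.0]]
contact_force: [-0.5, 0.6, -0.0]
grip_width: 0.007
```

drive_tool:
  steps:
    - {"dx":0,"dy":1.5,"dz":0,"spin":0}
    - {"dx":0,"dy":1,"dz":0,"spin":0}
    - {"dx":0,"dy":0,"dz":0,"spin":0}
    - {"dx":0,"dy":0,"dz":0,"spin":0}

```text
time: 26.1
eef_pos: [0.4793, 0.0204, 0.0783]
orientation: [[0.096, -0.0, 0.995], [-0.995, -0.0, 0.096], [0.0, -1.0, -0.0]]
contact_force: [-0.4, 0.9, -0.1]
grip_width: 0.005
```

drive_tool:
  steps:
    - {"dx":0,"dy":2,"dz":0,"spin":0}
    - {"dx":0,"dy":2,"dz":0,"spin":0}
    - {"dx":0,"dy":1,"dz":0,"spin":0}
    - {"dx":0,"dy":0,"dz":0,"spin":0}
    - {"dx":0,"dy":0,"dz":0,"spin":0}

```text
time: 26.52
eef_pos: [0.4793, 0.0204, 0.0733]
orientation: [[0.096, -0.0, 0.995], [-0.995, 0.0, 0.096], [-0.0, -1.0, -0.0]]
contact_force: [0.7, -0.8, 0.1]
grip_width: 0.005
```

drive_tool:
  steps:
    - {"dx":0,"dy":2,"dz":0,"spin":0}
    - {"dx":0,"dy":1.5,"dz":0,"spin":0}
    - {"dx":0,"dy":0,"dz":0,"spin":0}
    - {"dx":0,"dy":0,"dz":0,"spin":0}

```text
time: 26.85
eef_pos: [0.4793, 0.0204, 0.0699]
orientation: [[0.096, -0.0, 0.995], [-0.995, 0.0, 0.096], [-0.0, -1.0, -0.0]]
contact_force: [0.1, -0.1, -1.5]
grip_width: 0.005
```

drive_tool:
  steps:
    - {"dx":0,"dy":2,"dz":0,"spin":0}
    - {"dx":0,"dy":1.5,"dz":0,"spin":0}
    - {"dx":0,"dy":0,"dz":0,"spin":0}
    - {"dx":0,"dy":0,"dz":0,"spin":0}

```text
time: 27.18
eef_pos: [0.4793, 0.0204, 0.0663]
orientation: [[0.096, -0.0, 0.995], [-0.995, -0.0, 0.096], [-0.0, -1.0, -0.0]]
contact_force: [0.5, -0.5, -0.1]
grip_width: 0.007
```

drive_tool:
  steps:
    - {"dx":0,"dy":1.5,"dz":0,"spin":0}
    - {"dx":0,"dy":1,"dz":0,"spin":0}
    - {"dx":0,"dy":0,"dz":0,"spin":0}
    - {"dx":0,"dy":0,"dz":0,"spin":0}

```text
time: 27.52
eef_pos: [0.4793, 0.0205, 0.0639]
orientation: [[0.096, -0.0, 0.995], [-0.995, 0.0, 0.096], [-0.0, -1.0, -0.0]]
contact_force: [0.1, 0.0, 0.5]
grip_width: 0.005
```

drive_tool:
  steps:
    - {"dx":0,"dy":1.5,"dz":0,"spin":0}
    - {"dx":0,"dy":1.5,"dz":0,"spin":0}
    - {"dx":0,"dy":1,"dz":0,"spin":0}
    - {"dx":0,"dy":0,"dz":0,"spin":0}
    - {"dx":0,"dy":0,"dz":0,"spin":0}

```text
time: 27.93
eef_pos: [0.4793, 0.0204, 0.0599]
orientation: [[0.096, -0.0, 0.995], [-0.995, 0.0, 0.096], [-0.0, -1.0, -0.0]]
contact_force: [-1.1, 0.0, -0.2]
grip_width: 0.006
```

drive_tool:
  steps:
    - {"dx":0,"dy":1,"dz":0,"spin":0}
    - {"dx":0,"dy":0.7,"dz":0,"spin":0}
    - {"dx":0,"dy":0,"dz":0,"spin":0}
    - {"dx":0,"dy":0,"dz":0,"spin":0}

```text
time: 28.27
eef_pos: [0.4794, 0.0204, 0.0583]
orientation: [[0.096, 0.0, 0.995], [-0.995, 0.0, 0.096], [-0.0, -1.0, 0.0]]
contact_force: [-0.4, 0.3, 2.1]
grip_width: 0.003
```

drive_tool:
  steps:
    - {"dx":0,"dy":0.8,"dz":0,"spin":0}
    - {"dx":0,"dy":0,"dz":0,"spin":0}
    - {"dx":0,"dy":0,"dz":0,"spin":0}

```text
time: 28.52
eef_pos: [0.4795, 0.0205, 0.0582]
orientation: [[0.096, 0.001, 0.995], [-0.995, 0.001, 0.096], [-0.001, -1.0, 0.001]]
contact_force: [-1.3, -0.2, 10.8]
grip_width: 0.005
```

drive_tool:
  steps:
    - {"dx":0,"dy":-10,"dz":0,"spin":0}
    - {"dx":0,"dy":-30,"dz":0,"spin":0}
    - {"dx":0,"dy":-40,"dz":0,"spin":0}
    - {"dx":0,"dy":-40,"dz":0,"spin":0}
    - {"dx":0,"dy":0,"dz":-35,"spin":0}
    - {"dx":0,"dy":0,"dz":-35,"spin":0}
    - {"dx":0,"dy":0,"dz":0,"spin":0}
    - {"dx":0,"dy":0,"dz":0,"spin":0}

```text
time: 29.18
eef_pos: [0.408, 0.0139, 0.178]
orientation: [[0.095, -0.001, 0.995], [-0.995, 0.001, 0.095], [-0.001, -1.0, -0.0]]
contact_force: [0.3, -0.6, -0.4]
grip_width: 0.004
```

```bash
python3 look.py w20
python3 - <<'E'
import pickle
from h import *
from cell import *
st,c=pickle.load(open("w20.pkl","rb"))
yaw=np.radians(5.55-180);ct=np.array([540.5,26.1,0])/1000
R=np.array([[np.cos(yaw),-np.sin(yaw),0],[np.sin(yaw),np.cos(yaw),0],[0,0,1]])
def org(im):
    im=im.astype(int); o=((im[:,:,2]-im[:,:,0])>50)&(im[:,:,2]>80)&(im[:,:,1]>.45*im[:,:,2])
    n,l,s,cen=cv2.connectedComponentsWithStats(o.astype(np.uint8)); return [(cen[i].round(1).tolist(),int(s[i,4])) for i in range(1,n) if s[i,4]>25]
pts=[ct+R@(np.array([x,y,58])/1000) for x in(-35,35) for y in (-16,0,16)]
print("wrist pred",proj(c,pts,st).round(1).tolist()); print(org(c["image"]))
for p in [(79,-18,60),(79,18,60),(103,-52,8),(103,52,8)]: print(p,proj(c,ct+R@np.array(p)/1000,st).round(1))
for n in("scene","side"):
    s=camera(n); cv2.imwrite(f"pics/{n}20.png",s["image"]); print(n,proj(s,pts).round(1).tolist()); print([q for q in org(s["image"]) if 200<q[0][0]<400])
g=cv2.cvtColor(c["image"],cv2.COLOR_BGR2GRAY)
for col in (300,314,328): print(col,g[60:300:4,col].tolist())
E
```

```text
29.1833 [408.   13.9 178. ] [[0.095, -0.001, 0.995], [-0.995, 0.001, 0.095], [-0.001, -1.0, -0.0]] [ 0.3 -0.6 -0.4] 0.004315608435527849
wrist pred [[298.2, 32.3], [314.8, 32.1], [331.3, 32.3], [298.1, 101.4], [314.9, 101.3], [331.7, 101.3]]
[([299.2, 32.5], 206), ([315.7, 32.9], 214), ([332.5, 32.6], 222), ([37.0, 57.7], 47), ([31.7, 65.4], 46), ([26.7, 73.0], 45), ([51.8, 88.1], 57), ([299.0, 101.8], 216), ([315.5, 101.5], 252), ([332.5, 101.9], 246), ([46.4, 96.3], 57), ([41.2, 104.0], 56), ([184.3, 222.7], 120), ([190.3, 234.3], 118), ([143.6, 242.0], 89), ([196.3, 245.7], 112), ([149.2, 252.7], 91), ([155.1, 263.3], 87), ([319.6, 315.8], 156), ([308.8, 325.5], 87), ([16.7, 396.8], 29)]
(79, -18, 60) [[296.2 146.9]]
(79, 18, 60) [[333.8 146.8]]
(103, -52, 8) [[269.4 165.6]]
(103, 52, 8) [[360.5 165.5]]
scene [[300.3, 219.3], [293.4, 218.2], [286.6, 217.0], [308.5, 200.4], [302.0, 199.4], [295.5, 198.4]]
[]
side [[304.4, 201.4], [307.9, 198.1], [311.2, 194.9], [333.3, 208.9], [336.4, 205.4], [339.5, 202.0]]
[([367.4, 282.4], 40), ([376.3, 282.5], 40), ([385.3, 282.9], 41), ([368.5
[... 284 characters left out ...]
9, 209, 210, 209, 207, 209, 136, 134, 137, 138, 142, 133, 136, 68, 68, 68, 68, 67, 68, 68, 68, 54, 14, 14, 15, 15, 15, 15, 16]
314 [121, 121, 121, 123, 123, 122, 123, 143, 143, 143, 144, 144, 143, 144, 141, 125, 126, 127, 122, 41, 41, 41, 106, 128, 136, 190, 198, 201, 192, 195, 209, 209, 208, 210, 205, 209, 209, 135, 133, 135, 135, 140, 138, 127, 42, 42, 40, 41, 54, 60, 60, 59, 60, 60, 60, 60, 59, 59, 116, 116]
328 [119, 119, 120, 121, 122, 121, 121, 124, 125, 125, 124, 124, 124, 124, 124, 125, 125, 125, 122, 40, 39, 40, 104, 130, 136, 168, 196, 201, 192, 194, 209, 209, 209, 209, 209, 208, 209, 141, 140, 143, 136, 133, 133, 136, 68, 67, 68, 68, 68, 67, 68, 67, 54, 15, 15, 15, 16, 16, 15, 14]
```

```bash
python3 -c "
from cell import *
close_job()"
```

```text
the job is handed in; nothing more can be done
```

The sheet is on the lower pack and the second pack is stacked on top, flat and under the lip, with the catch shut over it. I handed the job in at about 29 s; no verdict was reported.

**What I did**
- **Sheet:** I released it about 1.5 mm above the lower pack. A picture then showed it lying flat and let go.
- **Tilting the pack:** The tool cannot tilt, so I tipped the pack over the end of its own rubber rest to about 11° and re-gripped it.
- **First try failed:** The pack's end landed on top of the lip, at about 23 N, and the pack turned level in the fingers. I went back to the rest and tilted it again.
- **Second try:** The catch end rested on the thumb tab while the lip end came down onto the sheet. I then slid the pack under the lip until it met the end wall.
- **Snapping in:** Closed fingers pushed the catch end down. The force rose to about 5 N and then dropped to zero as the pack went in.

**Last checks**
- **Height:** The fingers met the pack's top at 58.3 mm (58 expected) and it held firm at about 11 N.
- **Position:** In the wrist image all six copper strips were within about 1.2 pixels of where a flat, centred pack would put them.
- **Catch:** The nose edge was at image row 144–148, against 147 expected for a shut catch. This is a coarse check, so I did not measure the catch angle to the 0.03 rad limit.

**Failed or unsure**
- **Force:** The push peaked at about 32 N when the pack was wedged between tab and sheet, slightly over the firm-thumb figure but well under 60 N.
- **Other cameras:** The scene and side cameras did not confirm the final position, because the colour search found no strips on the pack in either picture.
- **Bystanders:** I did not re-check the jar, beaker and screwdriver at the end; nothing I did was meant to touch them.

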